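# Pack ring stands into a clip carton, fold it shut and weight it

### The arm

A 6-joint arm with a two-finger parallel gripper is mounted at the origin on the work surface. World frame = base frame: x ahead of the robot, y to its left, z up, the work surface at z = 0. Lengths are in mm, angles in rad, forces in N, time in s.
With the tool pointing down it reaches from about 350 to 975 mm from the base axis. Payload 7.1 kg.
Tool frame: the origin (TCP) lies between the finger pads; the fingertips stand 17 mm ahead of it and the grasp point (between the pads) lies 2 mm behind it; z points along the fingers, y is the line along which they close (so a half turn about z gives the same grasp; the last joint's range is limited). The gripper opens to 88 mm and grips with 3 to 60 N. Pads are 20 mm wide; open, the fingers measure 115 mm over their backs; the gripper's body (75 mm by 178 mm) begins 61 mm behind the grasp point.
Start: joints at [-1.134, 0.423, 1.63, -0, 1.089, -0.019], TCP at [275.127, -561.168, 239.675] pointing down, gripper open.
Joint ranges: [-3, 3], [-0.9, 2.11], [0.09, 2.58], [-1.31, 4.45], [0.11, 2.69], [-2.54, 2.54]. Speed limits (rad/s): [2.39, 2.39, 3.01, 3.14, 3.14, 3.14].

### API

Orientations are given as a rotation vector (axis times angle).
In Python, from workcell import ctrl gives the robot as it stands.
- The arm moves only by the tool jog_arm, called after "Call:" as name([rows], argument=value, ...), one row to a line, values as JSON. Schema: {"type":"object","properties":{"ticks":{"type":"array","items":{"type":"array","items":{"type":"number"},"minItems":6,"maxItems":6},"minItems":1,"maxItems":5},"jaw":{"type":"number"},"only":{"type":"string"},"quiet":{"type":"boolean"},"lines":{"type":"string"}},"required":["ticks"],"additionalProperties":false}. ticks is a list of rows, 1 to 5 of them, each of 6 numbers: dx, dy, dz in mm, then a rotation vector rx, ry, rz in rad; each row shifts and turns the commanded pose from where the row before left it, along the tool's axes as they then stand; what a row does not reach is not made up. A row lasts 1/12 s, in which the tool goes at most 41.7 mm and 0.125 rad, less where a joint would pass 70% of its speed; a pose out of reach is approached as far as the arm can. jaw is the finger opening in mm, set as the call begins (left out keeps the last). The fingers move at their own pace and stop on an object; the grip force is fixed at half the most. Time passes only in rows, so rows that do not move let the fingers close. The tool returns the time, the measured TCP pose, the force, the opening and the grip force at its end. only (a regular expression) keeps the lines of the reply that match it, lines (a string "A,B") keeps lines A to B, and quiet returns only ok. Input that does not fit is refused with a message, and nothing moves.
- ctrl.get_obs(): the state, without advancing time (a new reading comes with each control period).
- ctrl.get_image(name): name is "side" or "top" or "wrist"; returns a dict with "img" (384x512x3 uint8, red, green, blue), "fx", "fy", "cx", "cy" (pixels), "R" (3x3) and "t" (3): a world point X has camera coordinates R X + t. Camera axes: x right, y down, z forward; pixel columns grow to the right and rows downward; lengths in mm; the calibration is good to about 2 mm. A picture is of the moment at which its call begins. There is no depth.
- ctrl.close_job(): hands the job in; it is judged then, once.
The state is a dict: "t": time; "qpos": joint angles; "qvel": joint speeds; "joint_torque": joint torques, N m; "ee_pos": TCP position; "orientation": TCP orientation; "ft_force": force on the tool from outside, world axes, zero at the start; "moment": the same for the moment, N m; "width": finger opening in mm; "grasp_force": force on a finger pad.
Only numpy, scipy, OpenCV 4.12 (cv2) and the standard library are available. Lean on these libraries where they do the work, as an engineer would, in place of code of your own. Each camera call takes 0.05 s, during which the arm holds its last target. There are 200 camera calls.

### The job

Pack the ring stands that are on the jeweller's bench for dispatch: stand each one upright in the open carton and press the thin front edge of its base fully home into one of the sprung clips along the far wall, centred on the clip, one stand to a clip (any stand in any clip). When all of them are clipped in, fold the carton shut: first both short end flaps down, with the long flaps still open, then the two long flaps flat on top of them, and set the steel bench block flat on the middle of the closed carton, across the seam, to keep it shut until it is taped. Leave the other things on the bench where they are.

Things in the scene. Friction and masses are not known exactly. Their poses are not given: they have to be found in the camera images.
- carton: Open shipping carton of brown board, fixed, 172 mm (x) by 252 mm (y), rim 84 mm high, walls 4 mm; floor of its white insert 4 mm above the bench. Origin: centre of underside, z up. Along the inside of its +x wall (the one farther from the robot) runs a grey rail, 16 mm high over the bench and 8 mm deep, with four sprung clips in a row, 59 mm apart.
- seat1 (a point): Back stop of clip 1 (carton x +74 mm, y +88.5 mm), at insert floor height, mid-width of the clip: where the middle of a stand's lower front edge ends up. Axes as the carton's. The clip opens towards carton -x: slide the base in flat along carton +x, on the floor.
- clip1 (a joint): Sprung steel leaf of clip 1, 40 mm wide, hinged at the back stop. Lift in rad: 0 = closed (2.5 mm over the floor at the throat, 16 mm before the back stop), about 0.06 with a base home. Its flared lip starts 34 mm before the back stop, 9.5 mm over the floor (12 at its top), so the base's edging lifts it as it enters (6 to 15 N); the throat then drops behind the edging and holds it.
- seat2 (a point): Back stop of clip 2 (carton x +74 mm, y +29.5 mm), at insert floor height, mid-width of the clip: where the middle of a stand's lower front edge ends up. Axes as the carton's. The clip opens towards carton -x: slide the base in flat along carton +x, on the floor.
- clip2 (a joint): Sprung steel leaf of clip 2, 40 mm wide, hinged at the back stop. Lift in rad: 0 = closed (2.5 mm over the floor at the throat, 16 mm before the back stop), about 0.06 with a base home. Its flared lip starts 34 mm before the back stop, 9.5 mm over the floor (12 at its top), so the base's edging lifts it as it enters (6 to 15 N); the throat then drops behind the edging and holds it.
- seat3 (a point): Back stop of clip 3 (carton x +74 mm, y -29.5 mm), at insert floor height, mid-width of the clip: where the middle of a stand's lower front edge ends up. Axes as the carton's. The clip opens towards carton -x: slide the base in flat along carton +x, on the floor.
- clip3 (a joint): Sprung steel leaf of clip 3, 40 mm wide, hinged at the back stop. Lift in rad: 0 = closed (2.5 mm over the floor at the throat, 16 mm before the back stop), about 0.06 with a base home. Its flared lip starts 34 mm before the back stop, 9.5 mm over the floor (12 at its top), so the base's edging lifts it as it enters (6 to 15 N); the throat then drops behind the edging and holds it.
- seat4 (a point): Back stop of clip 4 (carton x +74 mm, y -88.5 mm), at insert floor height, mid-width of the clip: where the middle of a stand's lower front edge ends up. Axes as the carton's. The clip opens towards carton -x: slide the base in flat along carton +x, on the floor.
- clip4 (a joint): Sprung steel leaf of clip 4, 40 mm wide, hinged at the back stop. Lift in rad: 0 = closed (2.5 mm over the floor at the throat, 16 mm before the back stop), about 0.06 with a base home. Its flared lip starts 34 mm before the back stop, 9.5 mm over the floor (12 at its top), so the base's edging lifts it as it enters (6 to 15 N); the throat then drops behind the edging and holds it.
- standA: Ring stand, 0.15 kg: base 76 (x) by 44 (y) mm, of 4 mm dark wood, its front 14 mm a steel edging 5.5 mm thick (front edge at x = 38 mm); on it an upright grey block 26 by 26 mm, 4 to 52 mm high, centred at x = -14 mm; above that a round finger with a ring, to 73 mm. Origin: centre of underside, z up. Two to four stands are there, all alike (None throughout: absent).
- standB: Ring stand, 0.15 kg: base 76 (x) by 44 (y) mm, of 4 mm dark wood, its front 14 mm a steel edging 5.5 mm thick (front edge at x = 38 mm); on it an upright grey block 26 by 26 mm, 4 to 52 mm high, centred at x = -14 mm; above that a round finger with a ring, to 73 mm. Origin: centre of underside, z up. Two to four stands are there, all alike (None throughout: absent).
- standC: Ring stand, 0.15 kg: base 76 (x) by 44 (y) mm, of 4 mm dark wood, its front 14 mm a steel edging 5.5 mm thick (front edge at x = 38 mm); on it an upright grey block 26 by 26 mm, 4 to 52 mm high, centred at x = -14 mm; above that a round finger with a ring, to 73 mm. Origin: centre of underside, z up. Two to four stands are there, all alike (None throughout: absent).
- standD: Ring stand, 0.15 kg: base 76 (x) by 44 (y) mm, of 4 mm dark wood, its front 14 mm a steel edging 5.5 mm thick (front edge at x = 38 mm); on it an upright grey block 26 by 26 mm, 4 to 52 mm high, centred at x = -14 mm; above that a round finger with a ring, to 73 mm. Origin: centre of underside, z up. Two to four stands are there, all alike (None throughout: absent).
- end_flap_left (a joint): Carton flap of corrugated board, 86 mm from crease to free edge, 4 mm thick. Angle in rad: 0 = flat over the carton, 1.57 = upright, more = leaning outwards (starts at 1.8 to 2.0). It stays where it is left; under 1 N at its free edge moves it. Short end flap, 168 mm wide; crease at carton y = +126 mm, z = 86 mm.
- end_flap_right (a joint): Carton flap of corrugated board, 86 mm from crease to free edge, 4 mm thick. Angle in rad: 0 = flat over the carton, 1.57 = upright, more = leaning outwards (starts at 1.8 to 2.0). It stays where it is left; under 1 N at its free edge moves it. Short end flap, 168 mm wide; crease at carton y = -126 mm, z = 86 mm.
- long_flap_near (a joint): Carton flap of corrugated board, 86 mm from crease to free edge, 4 mm thick. Angle in rad: 0 = flat over the carton, 1.57 = upright, more = leaning outwards (starts at 1.8 to 2.0). It stays where it is left; under 1 N at its free edge moves it. Long flap, 252 mm wide, nearer the robot; crease at carton x = -86 mm, z = 90 mm.
- long_flap_far (a joint): Carton flap of corrugated board, 86 mm from crease to free edge, 4 mm thick. Angle in rad: 0 = flat over the carton, 1.57 = upright, more = leaning outwards (starts at 1.8 to 2.0). It stays where it is left; under 1 N at its free edge moves it. Long flap, 252 mm wide, far side; crease at carton x = +86 mm, z = 90 mm.
- bench_block: Bare steel bench block, 50 by 50 by 18 mm, 0.34 kg, lying among the stands at the start: the weight for the closed carton. Origin: centre of underside, z up, x and y square to its sides. With all flaps flat the carton's top is 92 mm above the bench, and the two long flaps meet at carton x = 0.
- pliers: Bystander: pliers with red grips, 150 mm long, 16 mm high, lying on the bench between the robot and the work.
- hammer: Bystander: hammer 220 mm long, lying to the robot's right.
- bead_jar: Bystander: amber glass jar, 52 mm across, 65 mm high, at the back.
- wax_tin: Bystander: round aluminium tin, 64 mm across, 24 mm high, left of the carton towards the back.
- mandrel_block: Bystander: wooden block 110 by 36 by 30 mm with a steel ring mandrel lying on it (52 mm high in all), at the back right.

How it is judged (in metres and radians):
On the way, in this order (a step that is already met when the one before it is completed fails the run):
1. every stand that is there sits fully home in a clip, all flaps still open ((y of standA in the frame of seat1 between -0.01 and 0.01 m or y of standA in the frame of seat2 between -0.01 and 0.01 m or y of standA in the frame of seat3 between -0.01 and 0.01 m or y of standA in the frame of seat4 between -0.01 and 0.01 m) and x of standA in the frame of seat1 between -0.042 and -0.034 m and z of standA in the frame of seat1 between -0.003 and 0.003 m and angle between the x axis of each of standA, standB, standC, standD and the x axis of carton, either way round below 0.12 rad and angle between each of standA, standB, standC, standD's own z axis and vertical below 0.08 rad and (y of standB in the frame of seat1 between -0.01 and 0.01 m or y of standB in the frame of seat2 between -0.01 and 0.01 m or y of standB in the frame of seat3 between -0.01 and 0.01 m or y of standB in the frame of seat4 between -0.01 and 0.01 m) and x of standB in the frame of seat1 between -0.042 and -0.034 m and z of standB in the frame of seat1 between -0.003 and 0.003 m and (y of standC in the frame of seat1 between -0.01 and 0.01 m or y of standC in the frame of seat2 between -0.01 and 0.01 m or y of standC in the frame of seat3 between -0.01 and 0.01 m or y of standC in the frame of seat4 between -0.01 and 0.01 m) and x of standC in the frame of seat1 between -0.042 and -0.034 m and z of standC in the frame of seat1 between -0.003 and 0.003 m and (y of standD in the frame of seat1 between -0.01 and 0.01 m or y of standD in the frame of seat2 between -0.01 and 0.01 m or y of standD in the frame of seat3 between -0.01 and 0.01 m or y of standD in the frame of seat4 between -0.01 and 0.01 m) and x of standD in the frame of seat1 between -0.042 and -0.034 m and z of standD in the frame of seat1 between -0.003 and 0.003 m and value of joint each of end_flap_left, end_flap_right, long_flap_near, long_flap_far above 0.6 rad), for 0.3 s.
2. both short end flaps are folded flat while both long flaps are still open (value of joint each of end_flap_left, end_flap_right below 0.12 rad and value of joint each of long_flap_near, long_flap_far above 0.6 rad), for 0.2 s.
3. both long flaps are folded flat over them (value of joint each of end_flap_left, end_flap_right, long_flap_near, long_flap_far below 0.12 rad), for 0.2 s.
4. the bench block lies flat on the middle of the closed carton (x of bench_block in the frame of carton between -0.02 and 0.02 m and y of bench_block in the frame of carton between -0.045 and 0.045 m and z of bench_block in the frame of carton between 0.086 and 0.097 m and angle between bench_block's own z axis and vertical below 0.08 rad), for 0.2 s.
At the end, for the whole second after the job is handed in: Each stand present upright and at rest, front edge within 4 mm of a clip's back stop, 10 mm of its middle and 3 mm of the floor, square within 0.12 rad; four flaps within 0.12 rad of flat; bench block flat on top, within 20 mm of the seam and 45 mm of its middle (all of step 3 and all of step 4 and (y of standA in the frame of seat1 between -0.01 and 0.01 m or y of standA in the frame of seat2 between -0.01 and 0.01 m or y of standA in the frame of seat3 between -0.01 and 0.01 m or y of standA in the frame of seat4 between -0.01 and 0.01 m) and x of standA in the frame of seat1 between -0.042 and -0.034 m and z of standA in the frame of seat1 between -0.003 and 0.003 m and angle between the x axis of each of standA, standB, standC, standD and the x axis of carton, either way round below 0.12 rad and angle between each of standA, standB, standC, standD's own z axis and vertical below 0.08 rad and (y of standB in the frame of seat1 between -0.01 and 0.01 m or y of standB in the frame of seat2 between -0.01 and 0.01 m or y of standB in the frame of seat3 between -0.01 and 0.01 m or y of standB in the frame of seat4 between -0.01 and 0.01 m) and x of standB in the frame of seat1 between -0.042 and -0.034 m and z of standB in the frame of seat1 between -0.003 and 0.003 m and (y of standC in the frame of seat1 between -0.01 and 0.01 m or y of standC in the frame of seat2 between -0.01 and 0.01 m or y of standC in the frame of seat3 between -0.01 and 0.01 m or y of standC in the frame of seat4 between -0.01 and 0.01 m) and x of standC in the frame of seat1 between -0.042 and -0.034 m and z of standC in the frame of seat1 between -0.003 and 0.003 m and (y of standD in the frame of seat1 between -0.01 and 0.01 m or y of standD in the frame of seat2 between -0.01 and 0.01 m or y of standD in the frame of seat3 between -0.01 and 0.01 m or y of standD in the frame of seat4 between -0.01 and 0.01 m) and x of standD in the frame of seat1 between -0.042 and -0.034 m and z of standD in the frame of seat1 between -0.003 and 0.003 m and linear speed of each of bench_block, standA, standB, standC, standD below 0.02 m/s); the robot touches nothing.
It fails at once if another thing on the bench (pliers, hammer, jar, tin or mandrel block) is pushed more than 60 mm away (distance of any of pliers, hammer, bead_jar, wax_tin, mandrel_block from where it was at the start of the episode above 0.06 m).
Of standA, standB, standC, standD only 2 to 4 are there at a start; the rules pass over those that are not, and their reading is None.
At some moment in a run one of standA, standB, standC, standD may be knocked a few centimetres aside while the robot is not near it.
It also fails if it takes over 210 s, if anything falls off the work surface, if the arm or the gripper's body presses on something with over 40 N, if the wrist force passes 120 N, or if a joint passes its speed limit or range.

## Working session

There is one attempt and no reset: what is moved stays moved. The work goes in short steps, Python scripts to look and compute and a tool call to move; the robot and the scene stay as the last step left them, time stands still between calls to the robot, and variables do not carry over. Pictures are saved under pics/ and viewed, at most 14 in all, crops included, and the job is handed in when it is done.

```bash
ls; mkdir -p pics; python3 - <<'E'
from workcell import ctrl
import cv2
o=ctrl.get_obs();print(o)
for n in("top","side"):
    d=ctrl.get_image(n);cv2.imwrite(f"pics/{n}0.png",d["img"][:,:,::-1]);print(n,d["fx"],d["cx"],d["cy"],d["R"],d["t"])
E
```

```text
pics
workcell.py
{'t': 0.0, 'qpos': array([-1.13398471e+00,  4.23858064e-01,  1.63068004e+00, -8.56447015e-06,
        1.08859191e+00, -1.90202963e-02]), 'qvel': array([-0.00061563,  0.00123631,  0.00028777,  0.00011576, -0.00184145,
        0.00024187]), 'joint_torque': array([-1.64544857e-03, -5.44640994e+01, -2.73669577e+01,  6.42694300e-02,
        2.28848727e-02, -1.22749711e-04]), 'ee_pos': array([ 274.9178058 , -560.7024888 ,  238.89483552]), 'orientation': array([-3.05888420e+00, -7.09502777e-01,  5.12208131e-04]), 'ft_force': array([ 4.13083968e-01,  2.75090372e-04, -2.06330436e-01]), 'moment': array([-0.04430898, -0.05403773,  0.00270228]), 'grasp_force': 0.0, 'width': 87.7370254787982}
top 462.45554545038266 252.0626103100194 188.73858889455516 [[ 0.02910146 -0.99951623 -0.01097294]
 [-0.99446125 -0.02784164 -0.1013492 ]
 [ 0.10099467  0.01386157 -0.9947904 ]] [ -72.86724528  567.21807    1404.31256196]
side 431.73480057276373 261.1888561757378 195.3957255433141 [[-8.07879202e-01 -5.89347654e-01  7.34092093e-04]
 [-4.06614661e-01  5.56485856e-01 -7.24560563e-01]
 [ 4.26609556e-01 -5.85655902e-01 -6.89210745e-01]] [ 414.12116819  352.94252874 1104.03169974]
```
View pics/top0.png

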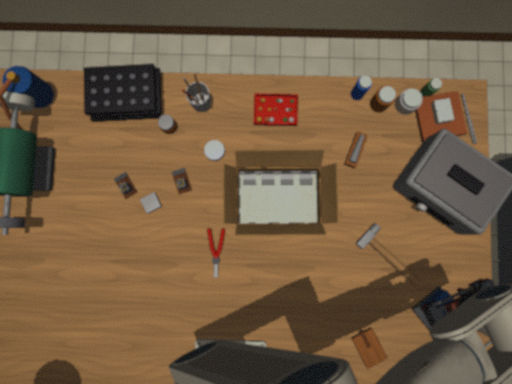

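View pics/side0.png

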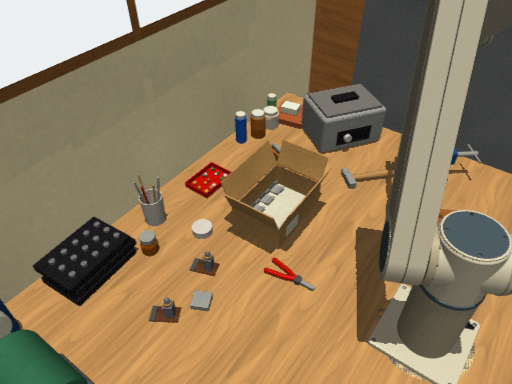

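The top view shows two stands at about (125,185) and (181,180), the block at (150,203) and the carton at (279,196). The side view agrees: two stands, at (205,267) and (166,313).

```bash
cat > h.py <<'E'
import numpy as np, cv2
from workcell import ctrl
from scipy.spatial.transform import Rotation as Ro
def cast(d,uv,z):
    uv=np.atleast_2d(np.array(uv,float)); K=np.c_[(uv[:,0]-d["cx"])/d["fx"],(uv[:,1]-d["cy"])/d["fy"],np.ones(len(uv))]
    R,t=np.array(d["R"]),np.array(d["t"]); C=-R.T@t; D=K@R
    return C+D*((z-C[2])/D[:,2])[:,None]
def proj(d,X):
    c=np.atleast_2d(X)@np.array(d["R"]).T+d["t"]; return np.c_[c[:,0]/c[:,2]*d["fx"]+d["cx"],c[:,1]/c[:,2]*d["fy"]+d["cy"]]
def tool(target,yaw=None):
    "delta in tool axes to reach world target; yaw = world angle wanted for tool y axis"
    o=ctrl.get_obs(); R=Ro.from_rotvec(o["orientation"]).as_matrix()
    print("tcp",o["ee_pos"].round(1),"yaxis",R[:,1].round(3),"z",R[:,2].round(3),"tool d",(R.T@(np.array(target)-o["ee_pos"])).round(1))
    if yaw is not None:
        a=np.arctan2(R[1,1],R[0,1]); e=(yaw-a+np.pi/2)%np.pi-np.pi/2; print("rz tool",round(-e,3))
E
python3 - <<'E'
from h import *
d=ctrl.get_image("top");im=d["img"][:,:,::-1]
c=cv2.resize(im[140:245,105:345],None,fx=3.3,fy=3.3,interpolation=cv2.INTER_CUBIC);cv2.imwrite("pics/c1.png",c)
hsv=cv2.cvtColor(im,cv2.COLOR_BGR2HSV)
print(im[203,150],hsv[203,150],im[215,175],im[183,122],im[183,181])
# white insert
m=((hsv[...,1]<50)&(hsv[...,2]>190)).astype(np.uint8);m[:, :230]=0;m[:,330:]=0;m[:160]=0;m[240:]=0
ct=max(cv2.findContours(m,0,2)[0],key=cv2.contourArea);r=cv2.minAreaRect(ct);print(r,cast(d,cv2.boxPoints(r),4).round(1))
# block
m=((hsv[...,1]<60)&(hsv[...,2]>120)).astype(np.uint8);m[:,:135]=0;m[:,166:]=0;m[:190]=0;m[216:]=0
ct=max(cv2.findContours(m,0,2)[0],key=cv2.contourArea);r=cv2.minAreaRect(ct);print(r,cast(d,cv2.boxPoints(r),18).round(1))
for u0,u1 in((110,140),(168,195)):
    m=np.zeros(im.shape[:2],np.uint8);m[165:202,u0:u1]=((hsv[...,2]<100))[165:202,u0:u1]
    ct=max(cv2.findContours(m,0,2)[0],key=cv2.contourArea);r=cv2.minAreaRect(ct);b=cast(d,cv2.boxPoints(r),4);print(r,b.round(1),cast(d,r[0],4).round(1))
E
```

```text
[143 145 147] [ 15   7 147] [ 70 110 148] [60 79 98] [60 72 77]Traceback (most recent call last):
  File "<stdin>", line 8, in <module>
ValueError: max() iterable argument is empty
```

View pics/c1.png

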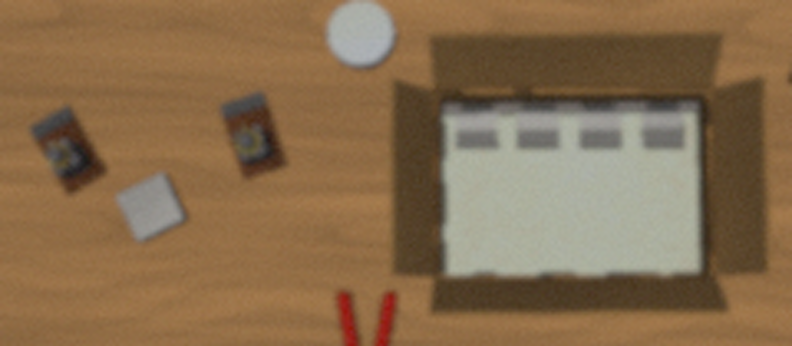

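The crop shows both stands with their grey front edging away from the robot and turned slightly left. The clips are at the insert's far edge, at crop (477,130), (538,130), (600,130) and (663,130).

```bash
python3 - <<'E'
from h import *
d=ctrl.get_image("top");im=d["img"][:,:,::-1].copy()
hsv=cv2.cvtColor(im,cv2.COLOR_BGR2HSV)
print(hsv[210,270],hsv[203,150])
def rect(m,u0,u1,v0,v1,z,s):
    M=np.zeros(m.shape,np.uint8);M[v0:v1,u0:u1]=m[v0:v1,u0:u1]
    ct=max(cv2.findContours(M,0,2)[0],key=cv2.contourArea);r=cv2.minAreaRect(ct);b=cast(d,cv2.boxPoints(r),z)
    L=np.linalg.norm(np.diff(b,axis=0),axis=1);e=b[1]-b[0] if L[0]>L[1] else b[2]-b[1]
    print(s,"c",b.mean(0).round(1),"size",L[:2].round(1),"long axis deg",np.degrees(np.arctan2(e[1],e[0])).round(1))
rect((hsv[...,1]<70)&(hsv[...,2]>130),225,335,165,235,4,"insert")
rect((hsv[...,1]<60)&(hsv[...,2]>110),135,166,188,218,18,"block")
wood=(hsv[...,2]<115)
rect(wood,110,140,165,202,4,"s1");rect(wood,168,196,165,202,4,"s2")
# hand points from crop
P=lambda p:np.array(p)/3.3+[105,140]-0.35
print("insert",cast(d,P([[442,100],[703,100],[703,274],[442,275]]),4).round(1))
print("s1",cast(d,P([[30,126],[70,107],[105,172],[69,193]]),4).round(1))
print("s2",cast(d,P([[220,106],[263,93],[286,164],[250,178]]),4).round(1))
print("clips",cast(d,P([[477,130],[538,130],[600,130],[663,130]]),12).round(1))
E
```

```text
[ 36  23 175] [ 30  10 148]
insert c [ 543.4 -137.     4. ] size [243.1 154.3] long axis deg -88.4
block c [518.5 259.9  18. ] size [50.  50.8] long axis deg -150.8
s1 c [572.3 345.2   4. ] size [45.9 78.2] long axis deg -147.1
s2 c [591.4 168.    4. ] size [45.  76.9] long axis deg -159.3
insert [[ 630.1  -11.9    4. ]
 [ 637.  -261.8    4. ]
 [ 470.8 -264.3    4. ]
 [ 462.7  -17.3    4. ]]
s1 [[594.  382.9   4. ]
 [613.5 345.5   4. ]
 [551.7 308.3   4. ]
 [530.6 341.7   4. ]]
s2 [[618.4 201.1   4. ]
 [632.1 160.3   4. ]
 [564.3 135.2   4. ]
 [549.9 169.1   4. ]]
clips [[ 601.1  -46.5   12. ]
 [ 602.7 -104.5   12. ]
 [ 604.3 -163.5   12. ]
 [ 606.  -223.3   12. ]]
```

Call:
jog_arm([
  [0,0,-10,0,0,0.114],
  [0,0,-10,0,0,0.114],
  [0,0,0,0,0,0.114],
  [0,0,0,0,0,0.113],
], jaw=70)

```text
t: 0.53
ee_pos: [275.3, -561.4, 260.3]
orientation: [3.141, -0.008, 0.001]
ft_force: [0.8, 1.0, 0.4]
width: 70.3
grasp_force: 0.0
```

Call:
jog_arm([
  [15,-36,0,0,0,0],
  [15,-36,0,0,0,0],
  [15,-36,0,0,0,0],
  [15,-36,0,0,0,0],
  [15,-36,0,0,0,0],
])

```text
t: 0.95
ee_pos: [350.1, -379.4, 259.5]
orientation: [-3.141, -0.0, 0.0]
ft_force: [0.7, -0.2, -0.1]
width: 70.3
grasp_force: 0.0
```

Call:
jog_arm([
  [15,-36,0,0,0,0],
  [15,-36,0,0,0,0],
  [15,-36,0,0,0,0],
  [15,-36,0,0,0,0],
  [15,-36,0,0,0,0],
])

```text
t: 1.37
ee_pos: [425.1, -199.2, 259.8]
orientation: [3.141, 0.001, 0.0]
ft_force: [0.5, 1.1, 0.2]
width: 70.3
grasp_force: 0.0
```

```bash
python3 - <<'E'
from h import *
d=ctrl.get_image("wrist");cv2.imwrite("pics/w1.png",d["img"][:,:,::-1]);print(d["fx"],-np.array(d["R"]).T@d["t"],np.array(d["R"])[2])
tool([590,168,250])
E
```

```text
304.9080044528159 [ 507.54561231 -197.9726812   404.62129914] [-2.98575460e-01 -5.14670417e-04 -9.54385891e-01]
tcp [ 426.8 -194.3  259.7] yaxis [ 0.003 -1.    -0.003] z [ 0.001  0.003 -1.   ] tool d [ 164.2 -361.7   10.8]
```

View pics/w1.png

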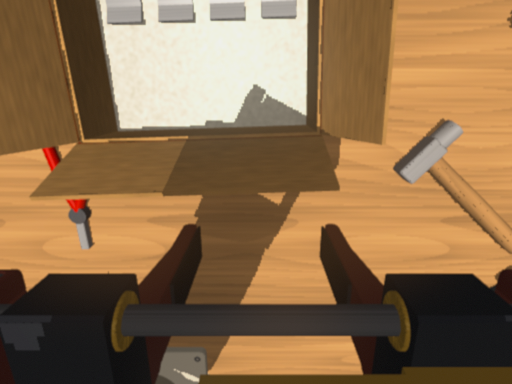

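The wrist view shows the carton's far interior with the clips along the top edge (125,10)–(278,8). I'll move ahead so the clips are well in view, then go to the stands.

Call:
jog_arm([
  [35,-20,0,0,0,0],
  [35,-20,0,0,0,0],
  [15,-15,0,0,0,0],
  [0,0,0,0,0,0],
])

```text
t: 1.75
ee_pos: [512.7, -143.7, 259.7]
orientation: [-3.141, -0.006, -0.002]
ft_force: [-0.3, -0.2, 0.2]
width: 69.9
grasp_force: 0.0
```

```bash
python3 - <<'E'
from h import *
d=ctrl.get_image("wrist");cv2.imwrite("pics/w2.png",d["img"][:,:,::-1])
np.savez("w2.npz",**d)
E
```

Call:
jog_arm([
  [15,-37,0,0,0,0],
  [15,-37,0,0,0,0],
  [0,-37,0,0,0,0],
  [0,-37,0,0,0,0],
  [0,-37,0,0,0,0],
])

```text
t: 2.22
ee_pos: [538.7, 39.4, 259.5]
orientation: [3.141, -0.001, -0.001]
ft_force: [0.5, 0.3, -0.4]
width: 70.0
grasp_force: 0.0
```

Call:
jog_arm([
  [0,-30,0,0,0,0],
  [0,-30,0,0,0,0],
  [0,-30,0,0,0,0],
  [0,-20,0,0,0,0],
  [0,0,0,0,0,0],
])

```text
t: 2.63
ee_pos: [538.9, 150.9, 259.6]
orientation: [-3.141, -0.005, 0.0]
ft_force: [-0.5, 0.7, -0.4]
width: 70.0
grasp_force: 0.0
```

```bash
python3 - <<'E'
from h import *
d=ctrl.get_image("wrist");cv2.imwrite("pics/w3.png",d["img"][:,:,::-1])
np.savez("w3.npz",**d);d=ctrl.get_image("top");cv2.imwrite("pics/t3.png",d["img"][:,:,::-1])
E
```

```text
(no output)
```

View pics/w2.png

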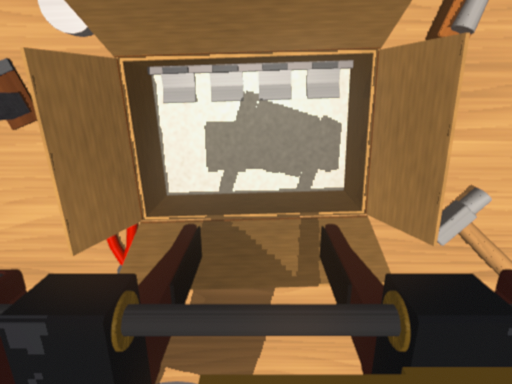

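View pics/w3.png

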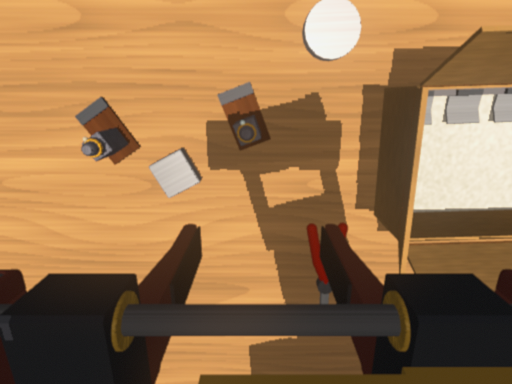

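The w2 view shows the rim corners at (120,58), (377,49), (369,214) and (143,220), and the four clip lips at v≈95–102. The w3 view shows the near stand with its base corners at (219,95), (251,83), (269,138) and (242,150).

```bash
python3 - <<'E'
from h import *
w2=dict(np.load("w2.npz"));w3=dict(np.load("w3.npz"))
r=cast(w2,[[120,58],[377,49],[369,214],[143,220]],84);print("rim",r.round(1),r.mean(0).round(1))
l=cast(w2,[[180,101],[227.5,100],[275.5,97.5],[323.5,96]],14);print("lips",l.round(1))
print("s2",cast(w3,[[219,95],[251,83],[269,138],[242,150]],4).round(1))
print("s1",cast(w3,[[76,115],[102,97],[139,149],[120,163]],4).round(1))
for s,x0,x1,y0,y1 in(("s2",205,285,75,165),("s1",60,150,90,175)):
    im=w3["img"];hsv=cv2.cvtColor(im,cv2.COLOR_RGB2HSV);print(hsv[90,235],hsv[112,240],hsv[130,230],hsv[150,215])
print("finger top s2",cast(w3,[[247,127]],73).round(1),"s1",cast(w3,[[90,148]],73).round(1))
g=w3["img"];c=cv2.resize(g[70:210,55:295,::-1],None,fx=3.3,fy=3.3,interpolation=cv2.INTER_CUBIC);cv2.imwrite("pics/c3.png",c)
E
```

```text
rim [[ 628.7   -5.9   84. ]
 [ 637.5 -254.5   84. ]
 [ 466.8 -265.4   84. ]
 [ 458.8   -9.3   84. ]] [ 547.9 -133.8   84. ]
lips [[ 587.4  -43.5   14. ]
 [ 588.8 -101.9   14. ]
 [ 591.9 -160.9   14. ]
 [ 593.8 -219.6   14. ]]
s2 [[620.4 204.1   4. ]
 [634.7 163.9   4. ]
 [566.9 140.8   4. ]
 [551.  176.4   4. ]]
s1 [[595.7 387.8   4. ]
 [617.7 351.2   4. ]
 [552.1 312.4   4. ]
 [533.2 340.    4. ]]
[ 10  19 123] [ 12 173 125] [ 15 148 117] [ 15 140 115]
[ 10  19 123] [ 12 173 125] [ 15 148 117] [ 15 140 115]
finger top s2 [[588.  166.5  73. ]] s1 [[565.1 338.2  73. ]]
```

View pics/c3.png

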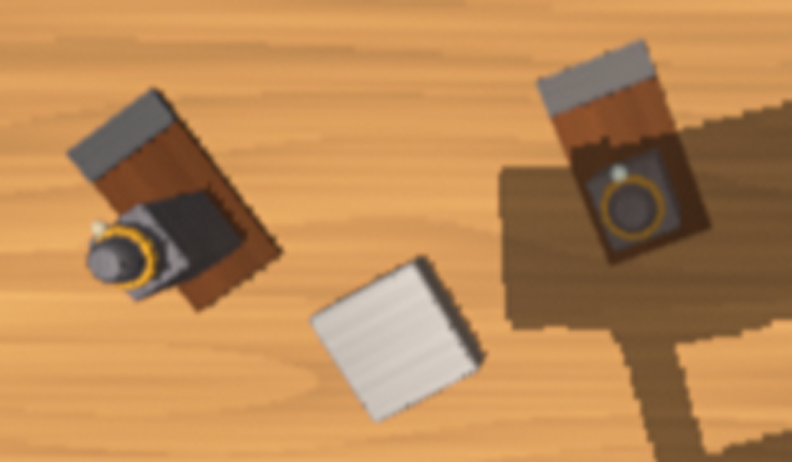

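Call:
jog_arm([
  [20,-7,0,0,0,0],
  [21,-8,0,0,0,0],
  [0,0,20,0,0,-0.117],
  [0,0,30,0,0,-0.116],
  [0,0,30,0,0,-0.116],
])

```text
t: 3.15
ee_pos: [581.4, 162.0, 179.6]
orientation: [3.092, 0.552, 0.003]
ft_force: [0.3, -0.3, 0.3]
width: 69.6
grasp_force: 0.0
```

Call:
jog_arm([
  [0,0,30,0,0,0],
  [0,0,20,0,0,0],
  [0,0,0,0,0,0],
])

```text
t: 3.4
ee_pos: [577.5, 161.1, 125.4]
orientation: [3.093, 0.543, -0.013]
ft_force: [-0.6, -0.0, 0.2]
width: 70.1
grasp_force: 0.0
```

```bash
python3 - <<'E'
from h import *
d=ctrl.get_image("wrist");np.savez("w4.npz",**d);cv2.imwrite("pics/w4.png",d["img"][:,:,::-1])
tool([580,165.5,36],np.radians(110))
E
```

```text
tcp [578.9 161.7 127.7] yaxis [ 0.341 -0.94  -0.   ] z [-0.005 -0.002 -1.   ] tool d [ 2.8 -3.2 91.7]
rz tool -0.001
```

View pics/w4.png

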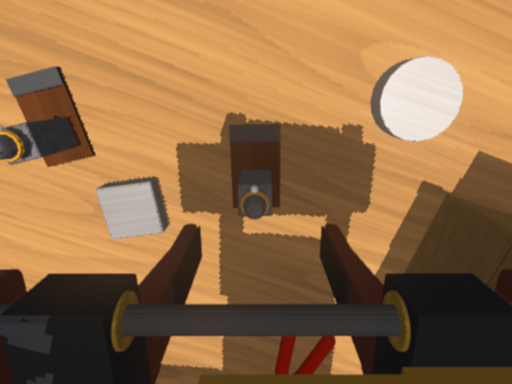

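The stand is centred and square between the fingers, with its finger at (255,203). I'll descend and grip.

Call:
jog_arm([
  [2,-2,30,0,0,0],
  [0,0,30,0,0,0],
  [0,0,31,0,0,0],
  [0,0,0,0,0,0],
  [0,0,0,0,0,0],
])

```text
t: 3.87
ee_pos: [581.7, 165.8, 39.2]
orientation: [3.094, 0.545, -0.002]
ft_force: [-0.4, -0.1, 1.9]
width: 70.2
grasp_force: 0.0
```

Call:
jog_arm([
  [0,0,0,0,0,0],
  [0,0,0,0,0,0],
  [0,0,0,0,0,0],
  [0,0,0,0,0,0],
  [0,0,0,0,0,0],
], jaw=15)

```text
t: 4.28
ee_pos: [582.3, 166.8, 39.8]
orientation: [-3.093, -0.547, -0.003]
ft_force: [0.4, 0.0, 0.1]
width: 40.0
grasp_force: 0.0
```

Call:
jog_arm([
  [0,0,-30,0,0,0],
  [0,0,-30,0,0,0],
  [0,0,-30,0,0,0],
  [0,0,-30,0,0,0],
  [0,0,-30,0,0,0],
])

```text
t: 4.7
ee_pos: [581.5, 166.6, 190.4]
orientation: [-3.094, -0.547, -0.0]
ft_force: [1.0, -0.1, -1.0]
width: 15.2
grasp_force: 0.0
```

Call:
jog_arm([
  [0,0,-30,0,0,0.12],
  [0,0,-30,0,0,0.12],
  [0,0,0,0,0,0.08],
  [0,0,0,0,0,0],
])

```text
t: 5.03
ee_pos: [582.8, 167.0, 251.4]
orientation: [-3.14, -0.043, -0.007]
ft_force: [-0.1, -0.7, 0.0]
width: 14.7
grasp_force: 0.0
```

```bash
python3 - <<'E'
from h import *
d=ctrl.get_image("side");c=cv2.resize(d["img"][170:350,120:340,::-1],None,fx=3,fy=3);cv2.imwrite("pics/s4.png",c)
tool([545,-166,242],np.radians(90)+.034)
E
```

```text
tcp [581.8 166.7 249.6] yaxis [ 0.032 -1.    -0.   ] z [ 0.001  0.    -1.   ] tool d [-47.3 331.4   7.4]
rz tool -0.002
```

View pics/s4.png

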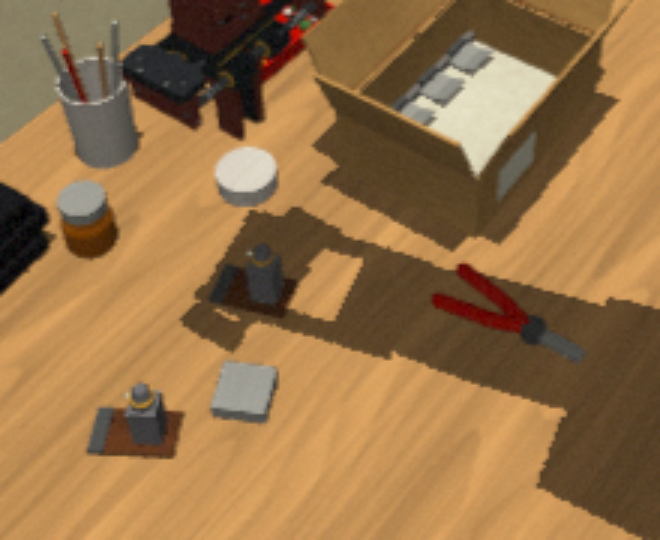

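The fingers closed too slowly, so the stand stayed upright where it was. I'll go back and wait longer for the grip.

Call:
jog_arm([
  [0,0,0,0,0,-0.12],
  [0,0,0,0,0,-0.12],
  [0,0,0,0,0,-0.08],
  [0,0,30,0,0,0],
  [0,0,30,0,0,0],
], jaw=56)

```text
t: 5.5
ee_pos: [582.2, 166.8, 188.4]
orientation: [-3.092, -0.552, -0.003]
ft_force: [-0.5, -0.1, -0.8]
width: 44.9
grasp_force: 0.0
```

Call:
jog_arm([
  [0,0,30,0,0,0],
  [0,0,30,0,0,0],
  [0,0,30,0,0,0],
  [0,0,30,0,0,0],
  [0,0,33,0,0,0],
])

```text
t: 5.92
ee_pos: [580.7, 166.4, 33.4]
orientation: [3.093, 0.552, -0.003]
ft_force: [0.5, 0.3, 0.6]
width: 55.8
grasp_force: 0.0
```

Call:
jog_arm([
  [0,0,0,0,0,0],
  [0,0,0,0,0,0],
  [0,0,0,0,0,0],
  [0,0,0,0,0,0],
  [0,0,0,0,0,0],
], jaw=15)

```text
t: 6.33
ee_pos: [583.1, 167.0, 37.8]
orientation: [-3.093, -0.547, -0.005]
ft_force: [0.6, 1.2, 1.0]
width: 26.2
grasp_force: 2.4
```

Call:
jog_arm([
  [0,0,0,0,0,0],
  [0,0,0,0,0,0],
  [0,0,0,0,0,0],
])

```text
t: 6.58
ee_pos: [583.0, 167.0, 37.8]
orientation: [-3.093, -0.547, -0.005]
ft_force: [-1.0, 0.8, 6.8]
width: 26.2
grasp_force: 29.9
```

Call:
jog_arm([
  [0,0,-30,0,0,0],
  [0,0,-40,0,0,0],
  [0,0,-40,0,0,0],
  [0,0,-40,0,0,0],
  [0,0,-40,0,0,0],
])

```text
t: 7.0
ee_pos: [581.3, 166.5, 228.3]
orientation: [-3.094, -0.547, -0.001]
ft_force: [0.5, 1.2, -1.6]
width: 26.0
grasp_force: 29.9
```

Call:
jog_arm([
  [0,0,-22,0,0,0.115],
  [0,0,0,0,0,0.115],
  [0,0,0,0,0,0.085],
  [-8,33,0,0,0,0],
  [-8,37,0,0,0,0],
])

```text
t: 7.42
ee_pos: [568.0, 96.9, 248.6]
orientation: [-3.141, -0.06, -0.003]
ft_force: [0.1, -0.8, -1.6]
width: 26.1
grasp_force: 29.9
```

Call:
jog_arm([
  [-8,37,0,0,0,0],
  [-8,37,0,0,0,0],
  [-8,37,0,0,0,0],
  [-8,37,0,0,0,0],
  [-8,37,0,0,0,0],
])

```text
t: 7.83
ee_pos: [533.8, -91.8, 248.5]
orientation: [3.141, 0.055, 0.002]
ft_force: [-0.3, -0.1, -1.7]
width: 25.8
grasp_force: 29.9
```

Call:
jog_arm([
  [-8,37,0,0,0,0],
  [-7,37,0,0,0,0],
  [0,0,0,0,0,0],
  [0,0,0,0,0,0],
])

```text
t: 8.17
ee_pos: [521.7, -166.4, 248.3]
orientation: [3.141, 0.049, 0.001]
ft_force: [0.6, 1.2, -1.3]
width: 25.9
grasp_force: 29.9
```

```bash
python3 - <<'E'
from h import *
tool([522,-164.5,100],np.radians(90)+.034)
d=ctrl.get_image("wrist");np.savez("w5.npz",**d);cv2.imwrite("pics/w5.png",d["img"][:,:,::-1])
E
```

```text
tcp [ 521.7 -166.4  248.3] yaxis [ 0.031 -1.     0.   ] z [ 0.001 -0.    -1.   ] tool d [  0.3  -1.9 148.3]
rz tool -0.003
```

View pics/w5.png

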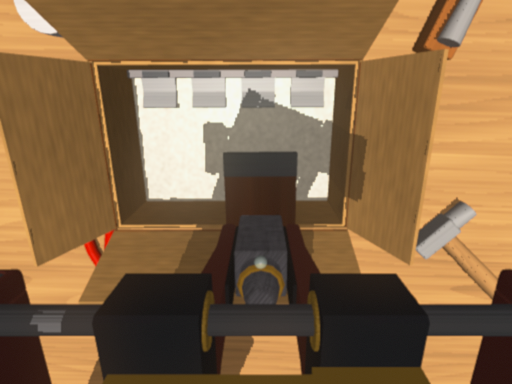

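The stand is held square, with its front edge at (223..297,152). The lips are at v≈106 and clip 3 is at u≈257. I'll work out the front edge and clip 3 positions.

```bash
python3 - <<'E'
from h import *
w=dict(np.load("w5.npz"))
f=cast(w,[[223,153],[297,152.5]],216);print("front",f.round(1),f.mean(0).round(1))
l=cast(w,[[160.5,107],[209,106.5],[257.5,106],[308.5,105]],14);print("lips",l.round(1),"yaw",-(l[0]-l[3])[0]/(l[0]-l[3])[1])
r=cast(w,[[93,63],[357,62],[346,227],[116,229]],84);print(r.round(1),r.mean(0).round(1))
E
```

```text
front [[ 570.6 -141.8  216. ]
 [ 572.2 -185.1  216. ]] [ 571.4 -163.4  216. ]
lips [[ 586.2  -43.4   14. ]
 [ 588.5 -101.6   14. ]
 [ 590.8 -159.8   14. ]
 [ 593.8 -220.9   14. ]] yaw 0.043089525367300895
[[ 627.6   -4.7   84. ]
 [ 635.9 -252.7   84. ]
 [ 467.3 -261.5   84. ]
 [ 457.3   -7.4   84. ]] [ 547.  -131.6   84. ]
```

Call:
jog_arm([
  [0,-2,40,0,0,0],
  [0,0,40,0,0,0],
  [0,0,40,0,0,0],
  [0,0,40,0,0,0],
  [0,0,36,0,0,0],
])

```text
t: 8.63
ee_pos: [522.2, -160.7, 50.1]
orientation: [-3.141, -0.058, -0.0]
ft_force: [0.7, -0.3, -1.2]
width: 26.2
grasp_force: 29.9
```

Call:
jog_arm([
  [0,0,5,0,0,0],
  [0,0,4,0,0,0],
  [0,0,0,0,0,0],
  [0,0,0,0,0,0],
])

```text
t: 8.97
ee_pos: [523.6, -162.2, 44.4]
orientation: [3.14, 0.056, 0.004]
ft_force: [-0.5, -0.3, -1.8]
width: 26.1
grasp_force: 30.0
```

Call:
jog_arm([
  [0,0,1,0,0,0],
  [0,0,1,0,0,0],
  [0,0,0,0,0,0],
])

```text
t: 9.22
ee_pos: [523.2, -162.8, 41.9]
orientation: [3.14, 0.055, 0.004]
ft_force: [0.7, 1.3, 3.2]
width: 26.0
grasp_force: 30.0
```

Call:
jog_arm([
  [4,0,0,0,0,0],
  [5,0,0,0,0,0],
  [5,0,0,0,0,0],
  [5,0,0,0,0,0],
  [5,0,0,0,0,0],
])

```text
t: 9.63
ee_pos: [545.2, -161.9, 41.7]
orientation: [-3.141, -0.055, 0.003]
ft_force: [-6.7, -0.2, 10.9]
width: 25.9
grasp_force: 30.0
```

Call:
jog_arm([
  [4,0,0,0,0,0],
  [4,0,0,0,0,0],
  [4,0,0,0,0,0],
  [0,0,0,0,0,0],
])

```text
t: 9.97
ee_pos: [556.4, -161.3, 41.7]
orientation: [-3.14, -0.055, 0.006]
ft_force: [-10.0, 1.0, 14.2]
width: 25.9
grasp_force: 30.0
```

Call:
jog_arm([
  [4,0,0,0,0,0],
  [3,0,0,0,0,0],
  [0,0,0,0,0,0],
])

```text
t: 10.22
ee_pos: [563.6, -161.1, 41.7]
orientation: [-3.141, -0.055, 0.005]
ft_force: [-7.7, 0.1, 11.6]
width: 25.8
grasp_force: 30.0
```

Call:
jog_arm([
  [3,0,0,0,0,0],
  [3,0,0,0,0,0],
  [0,0,0,0,0,0],
])

```text
t: 10.47
ee_pos: [569.6, -160.9, 41.7]
orientation: [-3.141, -0.055, 0.005]
ft_force: [-8.6, 0.3, 12.5]
width: 25.9
grasp_force: 30.0
```

Call:
jog_arm([
  [2,0,0,0,0,0],
  [1,0,0,0,0,0],
  [0,0,0,0,0,0],
])

```text
t: 10.72
ee_pos: [572.6, -160.8, 41.7]
orientation: [-3.141, -0.055, 0.005]
ft_force: [-8.3, -0.6, 11.1]
width: 25.6
grasp_force: 30.0
```

Call:
jog_arm([
  [2,0,0,0,0,0],
  [1,0,0,0,0,0],
  [0,0,0,0,0,0],
])

```text
t: 10.97
ee_pos: [574.1, -160.7, 41.7]
orientation: [-3.14, -0.055, 0.01]
ft_force: [-14.3, -1.8, 17.1]
width: 25.8
grasp_force: 30.0
```

Call:
jog_arm([
  [2,0,0,0,0,0],
  [0,0,0,0,0,0],
])

```text
t: 11.13
ee_pos: [574.6, -160.7, 41.6]
orientation: [-3.14, -0.055, 0.015]
ft_force: [-17.8, -2.3, 21.3]
width: 25.8
grasp_force: 30.0
```

Call:
jog_arm([
  [2,0,0,0,0,0],
  [0,0,0,0,0,0],
])

```text
t: 11.3
ee_pos: [575.3, -160.6, 41.4]
orientation: [-3.139, -0.055, 0.019]
ft_force: [-22.4, -3.8, 22.6]
width: 25.9
grasp_force: 30.0
```

Call:
jog_arm([
  [0,0,0,0,0,0],
  [0,0,0,0,0,0],
  [0,0,0,0,0,0],
], jaw=38)

```text
t: 11.55
ee_pos: [581.8, -160.8, 41.2]
orientation: [3.141, 0.054, 0.002]
ft_force: [0.2, -0.3, -0.2]
width: 37.3
grasp_force: 0.0
```

Call:
jog_arm([
  [0,0,-35,0,0,0],
  [0,0,-40,0,0,0],
  [-10,0,-40,0,0,0],
  [-10,0,-40,0,0,0],
  [-10,0,-40,0,0,0],
])

```text
t: 11.97
ee_pos: [551.0, -161.4, 237.5]
orientation: [3.141, 0.055, 0.001]
ft_force: [0.7, -0.1, 0.3]
width: 38.1
grasp_force: 0.0
```

Call:
jog_arm([
  [-10,0,-15,0,0,0],
  [0,0,0,0,0,0],
], jaw=60)

```text
t: 12.13
ee_pos: [542.5, -162.6, 255.6]
orientation: [3.138, 0.054, 0.012]
ft_force: [0.6, -0.7, -0.6]
width: 47.7
grasp_force: 0.0
```

```bash
python3 - <<'E'
from h import *
tool([566,338,250],0)
d=ctrl.get_image("wrist");np.savez("w6.npz",**d);t=ctrl.get_image("top");np.savez("t6.npz",**t)
c=np.hstack([d["img"][:240,50:440,::-1],cv2.resize(t["img"][155:235,105:235,::-1],(390,240))]);cv2.imwrite("pics/w6.png",c)
E
```

```text
tcp [ 542.5 -162.6  255.6] yaxis [ 0.035 -0.999  0.003] z [ 0.008 -0.003 -1.   ] tool d [  40.8 -499.5    4.5]
rz tool -1.536
```

View pics/w6.png

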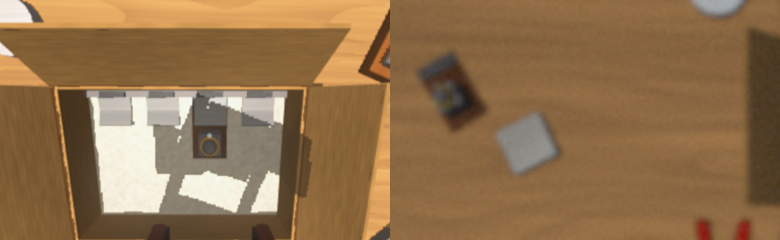

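Stand 1 sits under clip 3, centred at u≈210 in the crop. The other stand hasn't moved (top crop (451,90)). I'll check the numbers and go to stand 2.

```bash
python3 - <<'E'
from h import *
w=dict(np.load("w6.npz"))
print("rear",cast(w,[[244,158],[276,158]],8).round(1),"lip1,4",cast(w,[[166,125],[308,124]],14).round(1))
d=dict(np.load("t6.npz"));hsv=cv2.cvtColor(d["img"],cv2.COLOR_RGB2HSV)
M=np.zeros(hsv.shape[:2],np.uint8);M[165:205,105:140]=(hsv[...,2]<115)[165:205,105:140]
b=cast(d,cv2.boxPoints(cv2.minAreaRect(max(cv2.findContours(M,0,2)[0],key=cv2.contourArea))),4);print(b.round(1),b.mean(0).round(1))
E
```

```text
rear [[ 546.8 -140.7    8. ]
 [ 548.2 -182.5    8. ]] lip1,4 [[ 586.4  -43.2   14. ]
 [ 593.5 -219.9   14. ]]
[[593.1 386.1   4. ]
 [617.9 347.2   4. ]
 [551.5 304.2   4. ]
 [526.9 343.    4. ]] [572.3 345.1   4. ]
```

Call:
jog_arm([
  [5,-37,0,0,0,0],
  [5,-37,0,0,0,0],
  [5,-37,0,0,0,0],
  [5,-37,0,0,0,0],
  [0,-37,0,0,0,0],
])

```text
t: 12.65
ee_pos: [554.8, 25.5, 248.3]
orientation: [-3.141, -0.054, 0.004]
ft_force: [0.3, 0.3, 1.3]
width: 60.2
grasp_force: 0.0
```

Call:
jog_arm([
  [0,-37,0,0,0,0],
  [0,-37,0,0,0,0],
  [0,-37,0,0,0,0],
  [0,-37,0,0,0,0],
  [0,-37,0,0,0,0],
])

```text
t: 13.07
ee_pos: [547.4, 210.5, 248.1]
orientation: [3.14, 0.055, -0.005]
ft_force: [0.8, -0.6, 0.1]
width: 60.4
grasp_force: 0.0
```

Call:
jog_arm([
  [0,-37,0,0,0,-0.12],
  [0,-37,0,0,0,-0.12],
  [0,-20,0,0,0,-0.12],
  [0,0,20,0,0,-0.12],
  [0,0,20,0,0,-0.05],
])

```text
t: 13.48
ee_pos: [535.5, 303.5, 208.5]
orientation: [-3.013, -0.889, 0.001]
ft_force: [-0.1, -1.3, -0.4]
width: 59.8
grasp_force: 0.0
```

Call:
jog_arm([
  [0,0,0,0,0,0],
])

```text
t: 13.57
ee_pos: [532.9, 300.8, 204.5]
orientation: [3.014, 0.88, -0.015]
ft_force: [-1.0, -0.4, -0.2]
width: 59.9
grasp_force: 0.0
```

```bash
python3 - <<'E'
from h import *
tool([562,338,38],np.radians(122))
d=ctrl.get_image("wrist");np.savez("w7.npz",**d);cv2.imwrite("pics/w7.png",d["img"][:,:,::-1])
E
```

```text
tcp [532.9 300.8 204.5] yaxis [ 0.538 -0.843 -0.001] z [-0.009 -0.005 -1.   ] tool d [ 46.2 -15.5 166.1]
rz tool 0.009
```

View pics/w7.png

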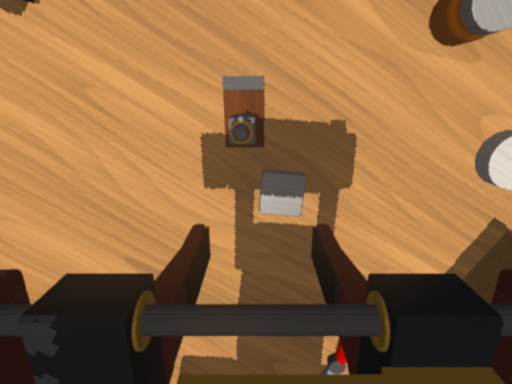

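Stand 1 is home: the rear edge is 42.5 mm behind the lips, and 42 mm is expected. Stand 2 is square in view, with corners at (222,77), (265,77), (265,147) and (225,147).

```bash
python3 - <<'E'
from h import *
w=dict(np.load("w7.npz"))
b=cast(w,[[222,77],[265,77],[265,147],[224,147]],4);print(b.round(1),b.mean(0).round(1),np.diff(b,axis=0).round(1))
f=(b[0]+b[1])/2;r=(b[2]+b[3])/2;u=(f-r)/np.linalg.norm(f-r);p=f-52*u;print(np.linalg.norm(f-r),np.degrees(np.arctan2(u[1],u[0])),p)
print(cast(w,[[242,131]],65))
tool([p[0],p[1],38],np.arctan2(u[1],u[0])+np.pi/2)
E
```

```text
[[593.6 389.    4. ]
 [618.1 350.6   4. ]
 [555.3 310.2   4. ]
 [530.3 349.5   4. ]] [574.3 349.8   4. ] [[ 24.5 -38.5   0. ]
 [-62.8 -40.4  -0. ]
 [-25.   39.3   0. ]]
74.6428319869218 32.376526533425526 [561.93073373 341.95906698   4.        ]
[[564.95907389 342.56809038  65.        ]]
tcp [533.9 300.9 206.5] yaxis [ 0.535 -0.845 -0.001] z [-0.007 -0.004 -1.   ] tool d [ 47.  -19.6 168.2]
rz tool -0.001
```

Call:
jog_arm([
  [24,-8,0,0,0,0],
  [24,-9,20,0,0,0],
  [0,0,36,0,0,0],
  [0,0,36,0,0,0],
  [0,0,36,0,0,0],
])

```text
t: 14.03
ee_pos: [568.2, 341.7, 81.7]
orientation: [-3.018, -0.871, -0.002]
ft_force: [0.6, 0.3, -0.0]
width: 59.9
grasp_force: 0.0
```

Call:
jog_arm([
  [0,0,37,0,0,0],
  [0,0,0,0,0,0],
  [0,0,0,0,0,0],
])

```text
t: 14.28
ee_pos: [566.4, 340.4, 44.0]
orientation: [3.017, 0.872, -0.007]
ft_force: [-0.7, -0.3, 0.0]
width: 59.9
grasp_force: 0.0
```

Call:
jog_arm([
  [0,0,0,0,0,0],
  [0,0,0,0,0,0],
  [0,0,0,0,0,0],
  [0,0,0,0,0,0],
  [0,0,0,0,0,0],
], jaw=15)

```text
t: 14.7
ee_pos: [568.0, 341.8, 47.4]
orientation: [-3.017, -0.875, -0.004]
ft_force: [-0.4, 0.9, 0.4]
width: 30.0
grasp_force: 0.5
```

Call:
jog_arm([
  [0,0,0,0,0,0],
  [0,0,0,0,0,0],
  [0,0,0,0,0,0],
  [0,0,0,0,0,0],
])

```text
t: 15.03
ee_pos: [567.8, 341.8, 47.0]
orientation: [-3.017, -0.875, -0.002]
ft_force: [-1.4, -0.1, 7.3]
width: 25.7
grasp_force: 29.9
```

Call:
jog_arm([
  [0,0,0,0,0,0],
  [0,0,0,0,0,0],
  [0,0,0,0,0,0],
  [-3,0,5,0,0,0],
  [0,0,4,0,0,0],
], jaw=38)

```text
t: 15.45
ee_pos: [564.1, 339.3, 36.1]
orientation: [3.017, 0.875, -0.001]
ft_force: [-0.4, 0.3, 0.4]
width: 38.1
grasp_force: 0.0
```

Call:
jog_arm([
  [0,0,0,0,0,0],
  [0,0,0,0,0,0],
  [0,0,0,0,0,0],
  [0,0,0,0,0,0],
  [0,0,0,0,0,0],
], jaw=15)

```text
t: 15.87
ee_pos: [564.8, 339.7, 36.6]
orientation: [3.017, 0.876, -0.0]
ft_force: [-0.6, -0.5, -0.8]
width: 25.6
grasp_force: 29.9
```

Call:
jog_arm([
  [0,0,-30,0,0,0],
  [0,0,-40,0,0,0],
  [0,0,-40,0,0,0],
  [0,0,-40,0,0,0],
  [0,0,-40,0,0,0],
])

```text
t: 16.28
ee_pos: [564.4, 339.5, 228.5]
orientation: [3.017, 0.875, -0.0]
ft_force: [0.2, 0.1, -1.8]
width: 26.0
grasp_force: 29.9
```

Call:
jog_arm([
  [0,0,-20,0,0,0.12],
  [0,0,0,0,0,0.12],
  [0,0,0,0,0,0.12],
  [0,0,0,0,0,0.12],
  [0,0,0,0,0,0.05],
])

```text
t: 16.7
ee_pos: [564.6, 339.6, 247.0]
orientation: [-3.141, -0.045, -0.0]
ft_force: [-0.1, -1.0, -0.5]
width: 25.7
grasp_force: 29.9
```

```bash
python3 - <<'E'
from h import *
tool([520,-104.5,248],np.radians(90)+.037)
E
```

```text
tcp [564.6 339.6 247. ] yaxis [ 0.029 -1.    -0.   ] z [ 0.  0. -1.] tool d [-57.3 442.7  -1.1]
rz tool -0.008
```

Call:
jog_arm([
  [-5,37,0,0,0,0.008],
  [-5,37,0,0,0,0],
  [-5,37,0,0,0,0],
  [-5,37,0,0,0,0],
  [-5,37,0,0,0,0],
])

```text
t: 17.12
ee_pos: [544.4, 152.6, 246.8]
orientation: [3.141, 0.043, 0.0]
ft_force: [1.2, -0.2, -1.1]
width: 25.9
grasp_force: 29.9
```

Call:
jog_arm([
  [-5,37,0,0,0,-0.016],
  [-5,37,0,0,0,0],
  [-5,37,0,0,0,0],
  [-5,37,0,0,0,0],
  [-5,37,0,0,0,0],
])

```text
t: 17.53
ee_pos: [526.8, -33.4, 247.0]
orientation: [3.141, 0.067, 0.001]
ft_force: [1.6, -1.1, -0.5]
width: 25.9
grasp_force: 29.9
```

Call:
jog_arm([
  [-5,37,0,0,0,0],
  [-2,36,0,0,0,0],
  [0,0,0,0,0,0],
  [0,0,0,0,0,0],
])

```text
t: 17.87
ee_pos: [523.2, -106.5, 246.8]
orientation: [-3.141, -0.061, -0.0]
ft_force: [-1.1, 0.0, -1.4]
width: 25.7
grasp_force: 29.9
```

```bash
python3 - <<'E'
from h import *
tool([520,-104.5,248],np.radians(90)+.037)
d=ctrl.get_image("wrist");np.savez("w8.npz",**d);cv2.imwrite("pics/w8.png",d["img"][:,:,::-1])
E
```

```text
tcp [ 523.2 -106.5  246.8] yaxis [ 0.039 -0.999 -0.   ] z [ 0.  0. -1.] tool d [-3.1 -2.2 -1.2]
rz tool 0.002
```

View pics/w8.png

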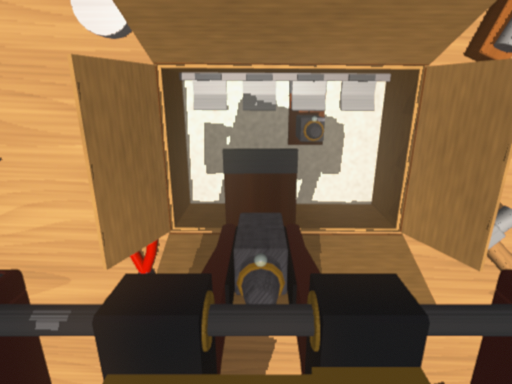

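Stand 2 is held square over clip 2 (u≈260). Stand 1 is visible, clipped at (307,125).

Call:
jog_arm([
  [-4,-3,40,0,0,0],
  [0,0,40,0,0,0],
  [0,0,40,0,0,0],
  [0,0,40,0,0,0],
  [0,0,36,0,0,0],
])

```text
t: 18.33
ee_pos: [519.1, -100.2, 48.9]
orientation: [-3.141, -0.071, 0.0]
ft_force: [0.3, 0.3, -1.4]
width: 25.7
grasp_force: 29.9
```

Call:
jog_arm([
  [0,0,5,0,0,0],
  [0,0,3,0,0,0],
  [0,0,1,0,0,0],
  [0,0,0,0,0,0],
])

```text
t: 18.67
ee_pos: [520.9, -101.9, 43.5]
orientation: [3.14, 0.069, 0.005]
ft_force: [-0.1, -0.4, -0.9]
width: 26.3
grasp_force: 29.9
```

Call:
jog_arm([
  [0,0,1,0,0,0],
  [0,0,0,0,0,0],
])

```text
t: 18.83
ee_pos: [520.7, -102.3, 42.5]
orientation: [3.14, 0.067, 0.005]
ft_force: [-0.8, -0.7, -1.7]
width: 25.9
grasp_force: 29.9
```

Call:
jog_arm([
  [0,0,1,0,0,0],
  [0,0,1,0,0,0],
  [0,0,0,0,0,0],
])

```text
t: 19.08
ee_pos: [520.2, -102.4, 40.0]
orientation: [3.14, 0.067, 0.003]
ft_force: [-2.1, 0.4, 10.3]
width: 26.0
grasp_force: 30.0
```

Call:
jog_arm([
  [5,0,0,0,0,0],
  [5,0,0,0,0,0],
  [5,0,0,0,0,0],
  [5,0,0,0,0,0],
  [5,0,0,0,0,0],
])

```text
t: 19.5
ee_pos: [542.8, -101.1, 39.9]
orientation: [-3.141, -0.067, 0.005]
ft_force: [-9.1, -0.4, 16.9]
width: 25.7
grasp_force: 30.0
```

Call:
jog_arm([
  [5,0,0,0,0,0],
  [5,0,0,0,0,0],
  [5,0,0,0,0,0],
  [0,0,0,0,0,0],
])

```text
t: 19.83
ee_pos: [557.5, -100.4, 39.8]
orientation: [-3.14, -0.067, 0.007]
ft_force: [-9.1, -0.9, 16.4]
width: 25.8
grasp_force: 30.0
```

Call:
jog_arm([
  [4,0,0,0,0,0],
  [4,0,0,0,0,0],
  [0,0,0,0,0,0],
])

```text
t: 20.08
ee_pos: [565.3, -100.1, 39.8]
orientation: [-3.14, -0.067, 0.007]
ft_force: [-8.9, -0.2, 15.8]
width: 26.0
grasp_force: 30.0
```

Call:
jog_arm([
  [2,0,0,0,0,0],
  [2,0,0,0,0,0],
  [0,0,0,0,0,0],
])

```text
t: 20.33
ee_pos: [569.0, -99.9, 39.8]
orientation: [-3.14, -0.067, 0.007]
ft_force: [-11.7, -0.1, 17.3]
width: 25.9
grasp_force: 30.0
```

Call:
jog_arm([
  [2,0,0,0,0,0],
  [2,0,0,0,0,0],
  [0,0,0,0,0,0],
])

```text
t: 20.58
ee_pos: [570.6, -99.8, 39.6]
orientation: [-3.14, -0.067, 0.015]
ft_force: [-18.2, -2.1, 23.7]
width: 25.8
grasp_force: 30.0
```

Call:
jog_arm([
  [2,0,0,0,0,0],
  [2,0,0,0,0,0],
  [0,0,0,0,0,0],
])

```text
t: 20.83
ee_pos: [572.4, -99.6, 39.1]
orientation: [-3.139, -0.067, 0.022]
ft_force: [-24.8, -2.7, 24.7]
width: 26.1
grasp_force: 30.0
```

Call:
jog_arm([
  [-5,0,0,0,0,0],
  [0,0,0,0,0,0],
  [0,0,0,0,0,0],
], jaw=38)

```text
t: 21.08
ee_pos: [574.8, -100.0, 39.1]
orientation: [3.141, 0.067, 0.002]
ft_force: [1.1, -0.7, -0.2]
width: 37.3
grasp_force: 0.0
```

Call:
jog_arm([
  [0,0,-35,0,0,0],
  [0,0,-40,0,0,0],
  [-10,0,-40,0,0,0],
  [-10,0,-40,0,0,0],
  [-10,0,-40,0,0,0],
])

```text
t: 21.5
ee_pos: [544.4, -101.0, 235.6]
orientation: [3.141, 0.068, 0.001]
ft_force: [0.5, -0.5, 0.1]
width: 37.9
grasp_force: 0.0
```

Call:
jog_arm([
  [-10,0,-15,0,0,0],
  [0,15,0,0,0,0],
  [0,15,0,0,0,0],
  [0,0,0,0,0,0],
], jaw=0)

```text
t: 21.83
ee_pos: [536.6, -133.2, 249.8]
orientation: [3.14, 0.066, 0.004]
ft_force: [0.7, 0.7, -0.1]
width: 14.7
grasp_force: 0.0
```

```bash
python3 - <<'E'
from h import *
tool([549,-134,250],np.radians(90)+.037)
d=ctrl.get_image("wrist");np.savez("w9.npz",**d);cv2.imwrite("pics/w9.png",d["img"][:,:,::-1])
d=ctrl.get_image("side");np.savez("s9.npz",**d)
E
```

```text
tcp [ 536.6 -133.2  249.8] yaxis [ 0.042 -0.999  0.001] z [ 0.003 -0.001 -1.   ] tool d [12.3  1.3 -0.1]
rz tool 0.005
```

View pics/w9.png

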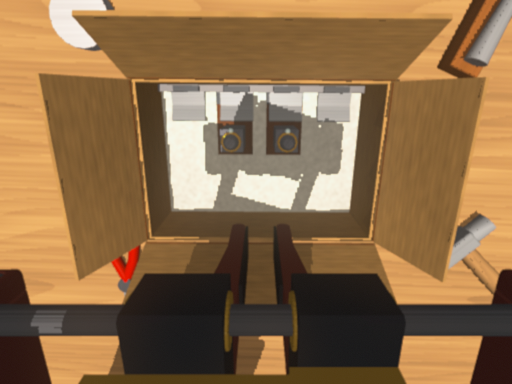

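Both rear edges sit at v≈154, each centred on its clip: (220–252) and (267–300). They are home. Next I'll fold the left end flap with closed fingers.

Call:
jog_arm([
  [12,-37,0,0,0,0],
  [0,-37,0,0,0,0],
  [0,-37,0,0,0,0],
  [0,-37,0,0,0,0],
  [0,-36,0,0,0,0],
])

```text
t: 22.35
ee_pos: [539.2, 55.4, 248.2]
orientation: [-3.141, -0.067, 0.001]
ft_force: [0.5, -0.2, -0.1]
width: 0.9
grasp_force: 0.0
```

Call:
jog_arm([
  [0,0,31,0,0,0],
  [0,0,31,0,0,0],
  [0,0,31,0,0,0],
  [0,0,0,0,0,0],
])

```text
t: 22.68
ee_pos: [535.8, 53.8, 150.3]
orientation: [3.14, 0.069, -0.016]
ft_force: [-1.6, 0.7, -0.9]
width: 0.5
grasp_force: 0.0
```

Call:
jog_arm([
  [0,14,0,0,0,0],
  [0,14,0,0,0,0],
  [0,15,0,0,0,0],
])

```text
t: 22.93
ee_pos: [542.1, 10.2, 156.6]
orientation: [-3.14, -0.069, -0.0]
ft_force: [-1.1, 0.9, 0.8]
width: 0.4
grasp_force: 0.3
```

Call:
jog_arm([
  [0,21,3,0,0,0],
  [0,21,10,0,0,0],
  [0,15,17,0,0,0],
  [0,0,0,0,0,0],
])

```text
t: 23.27
ee_pos: [543.5, -48.7, 124.8]
orientation: [-3.141, -0.064, 0.003]
ft_force: [-0.7, 0.5, 0.3]
width: 0.5
grasp_force: 0.0
```

```bash
python3 - <<'E'
from h import *
tool([549,-134,250])
d=ctrl.get_image("side");cv2.imwrite("pics/s10.png",cv2.resize(d["img"][110:280,190:370,::-1],None,fx=2,fy=2))
E
```

```text
tcp [543.5 -48.7 124.8] yaxis [ 0.041 -0.999 -0.   ] z [-0.002  0.    -1.   ] tool d [   1.8   85.4 -125.2]
```

View pics/s10.png

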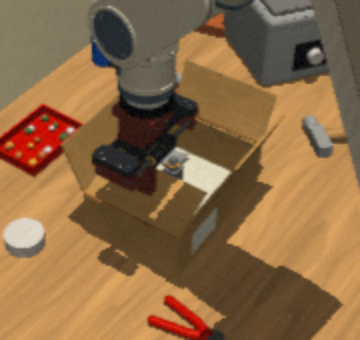

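The left flap is folding inwards under the fingers (about (150,190)). I'll press it flat, then do the right one.

Call:
jog_arm([
  [0,7,10,0,0,0],
  [0,3,9,0,0,0],
  [0,0,1,0,0,0],
  [0,0,0,0,0,0],
])

```text
t: 23.65
ee_pos: [544.6, -56.8, 105.6]
orientation: [3.141, 0.068, -0.0]
ft_force: [0.4, 0.8, 0.3]
width: 0.5
grasp_force: 0.0
```

Call:
jog_arm([
  [0,0,2,0,0,0],
  [0,0,0,0,0,0],
])

```text
t: 23.82
ee_pos: [544.8, -56.7, 105.1]
orientation: [3.141, 0.068, 0.0]
ft_force: [-4.8, -1.2, 14.6]
width: 0.8
grasp_force: 6.9
```

Call:
jog_arm([
  [0,0,-35,0,0,0],
  [0,0,-37,0,0,0],
  [0,0,-37,0,0,0],
  [0,0,-36,0,0,0],
  [0,33,0,0,0,0],
])

```text
t: 24.23
ee_pos: [549.4, -87.0, 255.9]
orientation: [3.14, 0.074, 0.017]
ft_force: [2.3, -0.2, 0.4]
width: 0.3
grasp_force: 0.0
```

Call:
jog_arm([
  [0,38,0,0,0,0],
  [0,38,0,0,0,0],
  [0,38,0,0,0,0],
  [0,38,0,0,0,0],
  [0,38,0,0,0,0],
])

```text
t: 24.65
ee_pos: [553.8, -280.9, 248.8]
orientation: [-3.141, -0.068, 0.0]
ft_force: [0.6, -0.1, -0.8]
width: 0.6
grasp_force: 0.0
```

Call:
jog_arm([
  [0,40,0,0,0,0],
  [0,0,31,0,0,0],
  [0,0,31,0,0,0],
  [0,0,31,0,0,0],
  [0,0,0,0,0,0],
])

```text
t: 25.07
ee_pos: [552.2, -317.5, 149.5]
orientation: [-3.135, -0.067, 0.014]
ft_force: [-1.3, 0.7, -0.8]
width: 0.3
grasp_force: 0.0
```

```bash
python3 - <<'E'
from h import *
Cc=np.array([549,-134,0]);Y=np.array([-.037,1,0]);tool(Cc-185*Y+[0,0,157])
E
```

```text
tcp [ 552.2 -317.5  149.5] yaxis [ 0.043 -0.999 -0.006] z [-0.009  0.006 -1.   ] tool d [ 3.5  1.6 -7.5]
```

Call:
jog_arm([
  [3,-14,0,0,0,0],
  [0,-14,0,0,0,0],
  [0,-15,0,0,0,0],
])

```text
t: 25.32
ee_pos: [558.3, -275.6, 158.0]
orientation: [3.139, 0.068, 0.005]
ft_force: [0.3, -0.4, 0.8]
width: 0.2
grasp_force: 0.3
```

Call:
jog_arm([
  [0,-21,3,0,0,0],
  [0,-21,10,0,0,0],
  [0,-15,17,0,0,0],
  [0,0,0,0,0,0],
])

```text
t: 25.65
ee_pos: [553.5, -215.4, 125.5]
orientation: [-3.139, -0.073, 0.003]
ft_force: [-1.0, -0.0, 0.2]
width: 0.2
grasp_force: 0.0
```

Call:
jog_arm([
  [0,-7,10,0,0,0],
  [0,-3,9,0,0,0],
  [0,0,1,0,0,0],
  [0,0,0,0,0,0],
])

```text
t: 25.98
ee_pos: [554.1, -209.8, 105.7]
orientation: [-3.141, -0.067, 0.0]
ft_force: [0.1, -0.6, 0.1]
width: 0.4
grasp_force: 0.0
```

Call:
jog_arm([
  [0,0,2,0,0,0],
  [0,0,0,0,0,0],
])

```text
t: 26.15
ee_pos: [554.4, -210.2, 105.2]
orientation: [-3.141, -0.066, -0.001]
ft_force: [-3.3, 4.2, 11.5]
width: 0.1
grasp_force: 5.5
```

Both end flaps are flat: contact at TCP z 105, which puts the tips at 88 mm. Next is the near long flap.

Call:
jog_arm([
  [0,0,-35,0,0,0],
  [0,0,-38,0,0,0],
  [0,0,-38,0,0,0],
  [0,0,-39,0,0,0],
  [0,0,0,0,0,0],
])

```text
t: 26.57
ee_pos: [557.8, -212.1, 262.1]
orientation: [3.135, 0.066, 0.019]
ft_force: [0.9, -0.5, 0.7]
width: 0.5
grasp_force: 0.0
```

Call:
jog_arm([
  [-31,-15,0,0,0,0],
  [-31,-15,0,0,0,0],
  [-31,-16,0,0,0,0],
  [-31,-16,0,0,0,0],
  [-31,-16,0,0,0,0],
])

```text
t: 26.98
ee_pos: [394.3, -138.5, 253.6]
orientation: [3.141, 0.066, 0.001]
ft_force: [-0.2, 0.6, 1.0]
width: 0.4
grasp_force: 0.0
```

Call:
jog_arm([
  [0,0,31,0,0,0],
  [0,0,31,0,0,0],
  [0,0,32,0,0,0],
  [0,0,0,0,0,0],
  [0,0,0,0,0,0],
])

```text
t: 27.4
ee_pos: [394.9, -138.6, 159.1]
orientation: [-3.14, -0.066, 0.005]
ft_force: [0.1, -0.6, 0.8]
width: 0.3
grasp_force: 0.0
```

```bash
python3 - <<'E'
from h import *
tool([549-150,-134-5,161])
d=ctrl.get_image("top");np.savez("t11.npz",**d)
E
```

```text
tcp [ 394.9 -138.6  159.1] yaxis [ 0.042 -0.999 -0.001] z [-0.003  0.001 -1.   ] tool d [ 4.   0.6 -1.9]
```

```bash
python3 - <<'E'
from h import *
d=dict(np.load("t11.npz"));hsv=cv2.cvtColor(d["img"],cv2.COLOR_RGB2HSV)
m=np.zeros(hsv.shape[:2],np.uint8);m[165:235,225:335]=((hsv[...,1]<70)&(hsv[...,2]>120))[165:235,225:335]
v,u=np.nonzero(m);print(len(u),u.min(),u.max(),v.min(),v.max(),np.bincount(u)[225:335].tolist())
for y in(-126,-40,40,126):print(y,proj(d,[[549-y*.037,-134+y,88]]).round(1))
E
```

```text
937 265 292 174 234 [0, 0, 0, 0, 0, 0, 0, 0, 0, 0, 0, 0, 0, 0, 0, 0, 0, 0, 0, 0, 0, 0, 0, 0, 0, 0, 0, 0, 0, 0, 0, 0, 0, 0, 0, 0, 0, 0, 0, 0, 5, 31, 31, 30, 30, 30, 29, 28, 29, 46, 47, 49, 51, 52, 52, 35, 34, 34, 34, 33, 33, 32, 32, 31, 31, 30, 30, 8]
-126 [[320.3 193.8]]
-40 [[291.3 194. ]]
40 [[264.2 194.3]]
126 [[235.2 194.5]]
```

Call:
jog_arm([
  [20,0,0,0,0,0],
  [16,0,0,0,0,0],
  [17,0,0,0,0,0],
])

```text
t: 27.7
ee_pos: [450.7, -136.9, 162.0]
orientation: [3.14, 0.066, 0.005]
ft_force: [-1.1, -0.6, 0.2]
width: 0.1
grasp_force: 0.4
```

Call:
jog_arm([
  [21,0,3,0,0,0],
  [21,0,10,0,0,0],
  [15,0,17,0,0,0],
  [0,0,0,0,0,0],
])

```text
t: 28.03
ee_pos: [508.9, -134.2, 130.1]
orientation: [3.14, 0.068, 0.004]
ft_force: [-0.3, -0.1, -0.1]
width: 0.1
grasp_force: 0.0
```

Call:
jog_arm([
  [7,0,10,0,0,0],
  [3,0,9,0,0,0],
  [0,0,1,0,0,0],
  [0,0,0,0,0,0],
])

```text
t: 28.37
ee_pos: [515.4, -133.4, 109.8]
orientation: [-3.141, -0.067, 0.0]
ft_force: [0.1, 0.3, 0.0]
width: 0.0
grasp_force: 0.0
```

The top view confirms it: the opening runs from u 265 to 292, exactly as expected with both end flaps flat. I'll press the near flap, then do the far one.

Call:
jog_arm([
  [0,0,2,0,0,0],
  [0,0,1,0,0,0],
  [0,0,0,0,0,0],
])

```text
t: 28.62
ee_pos: [515.6, -133.5, 109.0]
orientation: [3.141, 0.067, 0.001]
ft_force: [-5.5, 2.1, 20.2]
width: 0.6
grasp_force: 10.3
```

Call:
jog_arm([
  [0,0,-35,0,0,0],
  [0,0,-37,0,0,0],
  [0,0,-37,0,0,0],
  [0,0,-38,0,0,0],
  [38,0,0,0,0,0],
])

```text
t: 29.03
ee_pos: [552.5, -132.7, 262.9]
orientation: [3.138, 0.065, 0.014]
ft_force: [1.0, -0.8, 0.3]
width: 0.7
grasp_force: 0.0
```

Call:
jog_arm([
  [38,0,0,0,0,0],
  [38,0,0,0,0,0],
  [38,0,0,0,0,0],
  [38,0,0,0,0,0],
  [0,0,0,0,0,0],
])

```text
t: 29.45
ee_pos: [710.4, -124.8, 253.3]
orientation: [3.141, 0.069, 0.005]
ft_force: [-1.1, 1.2, -0.9]
width: 0.2
grasp_force: 0.0
```

Call:
jog_arm([
  [0,0,31,0,0,0],
  [0,0,31,0,0,0],
  [0,0,32,0,0,0],
  [0,0,0,0,0,0],
  [0,0,0,0,0,0],
])

```text
t: 29.87
ee_pos: [703.7, -125.1, 158.4]
orientation: [-3.14, -0.067, 0.007]
ft_force: [-0.3, -0.2, 0.3]
width: 0.5
grasp_force: 0.0
```

```bash
python3 - <<'E'
from h import *
tool([549+152,-134+5,161])
E
```

```text
tcp [ 703.7 -125.1  158.4] yaxis [ 0.043 -0.999 -0.001] z [-0.004  0.001 -1.   ] tool d [-2.9  3.8 -2.6]
```

Call:
jog_arm([
  [-19,0,0,0,0,0],
  [-17,0,0,0,0,0],
  [-18,0,0,0,0,0],
])

```text
t: 30.12
ee_pos: [652.7, -128.0, 163.0]
orientation: [3.14, 0.067, 0.008]
ft_force: [0.5, -0.4, 0.2]
width: 0.5
grasp_force: 0.3
```

Call:
jog_arm([
  [-21,0,3,0,0,0],
  [-21,0,10,0,0,0],
  [-15,0,17,0,0,0],
  [0,0,0,0,0,0],
])

```text
t: 30.45
ee_pos: [591.7, -130.0, 130.3]
orientation: [-3.14, -0.066, 0.003]
ft_force: [-1.4, 0.4, -1.3]
width: -0.0
grasp_force: 0.0
```

Call:
jog_arm([
  [-7,0,10,0,0,0],
  [-3,0,9,0,0,0],
  [0,0,1,0,0,0],
  [0,0,0,0,0,0],
])

```text
t: 30.78
ee_pos: [585.5, -130.5, 110.4]
orientation: [3.141, 0.067, 0.001]
ft_force: [-0.2, -0.4, -0.7]
width: 0.6
grasp_force: 0.0
```

Call:
jog_arm([
  [0,0,2,0,0,0],
  [0,0,1,0,0,0],
  [0,0,0,0,0,0],
])

```text
t: 31.03
ee_pos: [586.0, -130.6, 109.1]
orientation: [3.14, 0.067, 0.003]
ft_force: [-5.5, 0.7, 15.0]
width: 0.6
grasp_force: 7.8
```

All flaps are flat. Next, the block: lift, travel to it and re-measure.

Call:
jog_arm([
  [0,0,-35,0,0,0],
  [0,0,-37,0,0,0],
  [0,0,-37,0,0,0],
  [0,0,-38,0,0,0],
  [-15,-35,0,0,0,0],
])

```text
t: 31.45
ee_pos: [575.3, -100.1, 262.6]
orientation: [3.136, 0.062, 0.026]
ft_force: [0.6, 0.7, 1.2]
width: 0.5
grasp_force: 0.0
```

Call:
jog_arm([
  [-13,-37,0,0,0,0],
  [-13,-37,0,0,0,0],
  [-13,-37,0,0,0,0],
  [-13,-37,0,0,0,0],
  [-13,-37,0,0,0,0],
], jaw=72)

```text
t: 31.87
ee_pos: [495.0, 87.6, 254.6]
orientation: [-3.141, -0.067, -0.002]
ft_force: [0.0, -0.2, 0.3]
width: 30.1
grasp_force: 0.0
```

Call:
jog_arm([
  [-13,-37,0,0,0,0],
  [-13,-37,0,0,0,0],
  [0,-37,0,0,0,0],
  [0,-37,0,0,0,0],
  [0,-20,0,0,0,0],
])

```text
t: 32.28
ee_pos: [462.2, 256.5, 254.8]
orientation: [-3.139, -0.07, -0.003]
ft_force: [0.1, 0.1, 0.6]
width: 63.8
grasp_force: 0.0
```

Call:
jog_arm([
  [0,0,20,0,0,-0.12],
  [0,0,20,0,0,-0.12],
  [0,0,10,0,0,-0.12],
  [0,0,0,0,0,-0.1],
  [0,0,0,0,0,0],
])

```text
t: 32.7
ee_pos: [462.2, 253.1, 203.4]
orientation: [3.041, 0.788, -0.001]
ft_force: [-0.6, -0.6, -0.0]
width: 72.1
grasp_force: 0.0
```

```bash
python3 - <<'E'
from h import *
d=ctrl.get_image("wrist");np.savez("w12.npz",**d);hsv=cv2.cvtColor(d["img"],cv2.COLOR_RGB2HSV)
m=np.zeros(hsv.shape[:2],np.uint8);m[:225]=((hsv[...,1]<45)&(hsv[...,2]>90))[:225]
for ct in cv2.findContours(m,0,2)[0]:
    if cv2.contourArea(ct)>300:
        r=cv2.minAreaRect(ct);b=cast(d,cv2.boxPoints(r),18);e=b[1]-b[0];print(np.round(r[0]),b.mean(0).round(1),np.linalg.norm(np.diff(b,axis=0),axis=1).round(1),np.degrees(np.arctan2(e[1],e[0])).round(1))
w=dict(np.load("w3.npz"));b=cast(w,np.array([[310,320],[418,258],[481,362],[377,422]])/3.3+[55,70],18);print(b.round(1),b.mean(0).round(1))
t=ctrl.get_image("top");np.savez("t12.npz",**t)
tool([518.5,260,20],np.radians(119.2))
E
```

```text
[278. 111.] [528.5 269.2  18. ] [48.6 32.6 50.1] -61.0
[506.  67.] [676.9  89.5  18. ] [ 8.9 44.4  9.3] -61.0
[[531.1 296.6  18. ]
 [555.7 252.3  18. ]
 [514.1 230.4  18. ]
 [488.8 274.   18. ]] [522.4 263.3  18. ]
tcp [462.7 253.1 204.2] yaxis [ 0.479 -0.878 -0.   ] z [ 0.001  0.    -1.   ] tool d [ 52.1  20.7 184.3]
rz tool -0.01
```

Call:
jog_arm([
  [27,10,30,0,0,-0.01],
  [28,10,30,0,0,0],
  [0,0,35,0,0,0],
  [0,0,35,0,0,0],
  [0,0,35,0,0,0],
])

```text
t: 33.22
ee_pos: [520.9, 262.3, 38.5]
orientation: [-3.04, -0.791, -0.004]
ft_force: [0.6, -0.6, -0.3]
width: 71.9
grasp_force: 0.0
```

Call:
jog_arm([
  [0,0,10,0,0,0],
  [0,0,0,0,0,0],
  [0,0,0,0,0,0],
])

```text
t: 33.47
ee_pos: [520.2, 262.2, 30.0]
orientation: [-3.039, -0.795, -0.001]
ft_force: [0.0, -0.1, -0.3]
width: 71.7
grasp_force: 0.0
```

```bash
python3 - <<'E'
from h import *
tool([520.5,261.5,20])
E
```

```text
tcp [520.2 262.2  30. ] yaxis [ 0.489 -0.872  0.   ] z [ 0.001  0.    -1.   ] tool d [-0.1  0.8 10. ]
```

Call:
jog_arm([
  [0,0,5,0,0,0],
  [0,0,4,0,0,0],
  [0,0,0,0,0,0],
])

```text
t: 33.72
ee_pos: [520.2, 262.3, 21.1]
orientation: [-3.039, -0.796, -0.003]
ft_force: [-0.1, -0.3, 0.9]
width: 72.2
grasp_force: 0.0
```

Call:
jog_arm([
  [0,0,0,0,0,0],
  [0,0,0,0,0,0],
  [0,0,0,0,0,0],
  [0,0,0,0,0,0],
  [0,0,0,0,0,0],
], jaw=40)

```text
t: 34.13
ee_pos: [519.6, 262.1, 20.5]
orientation: [-3.039, -0.796, -0.0]
ft_force: [-1.0, 0.2, 4.2]
width: 49.8
grasp_force: 30.0
```

Call:
jog_arm([
  [0,0,0,0,0,0],
  [0,0,0,0,0,0],
])

```text
t: 34.3
ee_pos: [519.6, 262.1, 20.5]
orientation: [-3.039, -0.797, -0.0]
ft_force: [-1.3, 0.9, 5.9]
width: 49.8
grasp_force: 30.0
```

Call:
jog_arm([
  [0,0,-30,0,0,0],
  [0,0,-40,0,0,0],
  [0,0,-40,0,0,0],
  [0,0,-40,0,0,0],
  [0,0,-40,0,0,0],
])

```text
t: 34.72
ee_pos: [518.7, 261.4, 211.1]
orientation: [3.038, 0.797, -0.003]
ft_force: [1.0, 1.1, -3.9]
width: 49.3
grasp_force: 30.0
```

Call:
jog_arm([
  [0,0,0,0,0,0.12],
  [0,0,0,0,0,0.12],
  [0,0,0,0,0,0.12],
  [0,0,0,0,0,0.11],
  [0,0,0,0,0,0],
])

```text
t: 35.13
ee_pos: [519.0, 261.5, 209.4]
orientation: [3.14, 0.061, -0.002]
ft_force: [-0.7, -0.1, -2.7]
width: 49.7
grasp_force: 30.0
```

```bash
python3 - <<'E'
from h import *
d=ctrl.get_image("top");np.savez("t13.npz",**d)
tool([549,-134,150],np.radians(90)+.037)
E
```

```text
tcp [519.  261.6 209.4] yaxis [ 0.045 -0.999  0.001] z [-0.001 -0.001 -1.   ] tool d [ 12.3 396.5  59.7]
rz tool 0.008
```

Call:
jog_arm([
  [2,36,0,0,0,0],
  [2,36,0,0,0,0],
  [2,36,0,0,0,0],
  [1,36,0,0,0,0],
  [1,36,0,0,0,0],
])

```text
t: 35.6
ee_pos: [534.8, 80.9, 209.7]
orientation: [3.141, 0.075, -0.001]
ft_force: [0.4, 0.6, -3.0]
width: 49.9
grasp_force: 30.0
```

Call:
jog_arm([
  [1,36,0,0,0,0],
  [1,36,0,0,0,0],
  [1,36,0,0,0,0],
  [1,36,0,0,0,0],
  [0,36,0,0,0,0],
])

```text
t: 36.02
ee_pos: [546.6, -99.0, 209.7]
orientation: [-3.141, -0.074, 0.001]
ft_force: [0.2, -0.0, -2.9]
width: 49.8
grasp_force: 30.0
```

Call:
jog_arm([
  [0,36,20,0,0,0],
  [0,0,30,0,0,0],
  [0,0,30,0,0,0],
  [0,0,10,0,0,0],
  [0,0,0,0,0,0],
])

```text
t: 36.43
ee_pos: [546.1, -132.7, 117.1]
orientation: [-3.139, -0.071, 0.01]
ft_force: [-0.8, -0.0, -3.3]
width: 49.7
grasp_force: 30.0
```

```bash
python3 - <<'E'
from h import *
tool([549,-134,113])
E
```

```text
tcp [ 546.1 -132.7  117.1] yaxis [ 0.045 -0.999 -0.002] z [-0.006  0.002 -1.   ] tool d [2.9 1.4 4.1]
```

Call:
jog_arm([
  [1,0,3,0,0,0],
  [0,0,2,0,0,0],
  [0,0,0,0,0,0],
  [0,0,0,0,0,0],
])

```text
t: 36.77
ee_pos: [550.3, -133.0, 116.3]
orientation: [3.14, 0.069, 0.003]
ft_force: [-0.3, 0.4, -3.6]
width: 49.8
grasp_force: 30.0
```

Call:
jog_arm([
  [0,0,1,0,0,0],
  [0,0,0,0,0,0],
  [0,0,0,0,0,0],
])

```text
t: 37.02
ee_pos: [549.6, -133.1, 114.5]
orientation: [3.141, 0.068, 0.001]
ft_force: [0.5, -0.5, -2.6]
width: 49.8
grasp_force: 30.0
```

Call:
jog_arm([
  [0,0,1,0,0,0],
  [0,0,0,0,0,0],
  [0,0,0,0,0,0],
])

```text
t: 37.27
ee_pos: [549.4, -133.2, 113.1]
orientation: [-3.141, -0.067, 0.0]
ft_force: [-0.8, 0.9, -3.3]
width: 50.2
grasp_force: 30.0
```

Call:
jog_arm([
  [0,0,1,0,0,0],
  [0,0,0,0,0,0],
  [0,0,0,0,0,0],
])

```text
t: 37.52
ee_pos: [549.5, -133.2, 112.4]
orientation: [3.141, 0.067, 0.0]
ft_force: [-1.9, 0.1, 3.4]
width: 49.5
grasp_force: 30.0
```

Contact. Release, rise clear and check.

Call:
jog_arm([
  [0,0,0,0,0,0],
  [0,0,0,0,0,0],
  [0,0,0,0,0,0],
  [0,0,0,0,0,0],
  [0,0,0,0,0,0],
], jaw=80)

```text
t: 37.93
ee_pos: [549.5, -133.2, 112.1]
orientation: [3.141, 0.067, 0.0]
ft_force: [0.6, -0.3, -0.0]
width: 78.1
grasp_force: 0.0
```

Call:
jog_arm([
  [0,0,-20,0,0,0],
  [0,0,-35,0,0,0],
  [0,0,-40,0,0,0],
  [0,0,-40,0,0,0],
  [0,0,0,0,0,0],
])

```text
t: 38.35
ee_pos: [553.5, -134.2, 254.9]
orientation: [3.137, 0.067, 0.019]
ft_force: [1.3, -0.9, 1.5]
width: 80.2
grasp_force: 0.0
```

Call:
jog_arm([
  [0,-38,0,0,0,0],
  [0,-38,0,0,0,0],
  [0,-38,0,0,0,0],
  [0,-38,0,0,0,0],
  [0,-38,0,0,0,0],
])

```text
t: 38.77
ee_pos: [541.0, 58.2, 247.0]
orientation: [-3.141, -0.066, -0.001]
ft_force: [1.0, 0.1, 0.6]
width: 80.1
grasp_force: 0.0
```

Call:
jog_arm([
  [0,-38,0,0,0,0],
  [0,-38,0,0,0,0],
  [0,-38,0,0,0,0],
  [0,-38,0,0,0,0],
  [0,0,0,0,0,0],
])

```text
t: 39.18
ee_pos: [534.5, 214.1, 247.1]
orientation: [-3.139, -0.074, -0.002]
ft_force: [-0.2, -0.4, -0.0]
width: 80.0
grasp_force: 0.0
```

```bash
python3 - <<'E'
from h import *
d=ctrl.get_image("top");hsv=cv2.cvtColor(d["img"],cv2.COLOR_RGB2HSV)
m=np.zeros(hsv.shape[:2],np.uint8);m[150:245,215:345]=((hsv[...,1]<60)&(hsv[...,2]>90))[150:245,215:345]
for ct in cv2.findContours(m,0,2)[0]:
    if cv2.contourArea(ct)>20:
        r=cv2.minAreaRect(ct);b=cast(d,cv2.boxPoints(r),110);print(b.mean(0).round(1),np.linalg.norm(np.diff(b,axis=0),axis=1).round(1))
# carton outline: lateral brown vs bench saturation/brightness
row=hsv[196,222:340];print(row[:,2].tolist());print(hsv[150:245,250,2].tolist())
for p in((-86,-126),(-86,126),(86,126),(86,-126)):
    print(p,proj(d,[[549+p[0]-.037*p[1],-134+p[1]+.037*p[0],92]]).round(1))
E
```

```text
[ 550.5 -136.7  110. ] [46.7 46.8 46.5]
[657.9  41.  110. ] [26.6 29.8 26.5]
[142, 144, 141, 143, 141, 143, 141, 143, 140, 141, 142, 141, 141, 145, 144, 146, 144, 146, 143, 147, 146, 144, 151, 151, 151, 149, 150, 149, 152, 150, 150, 151, 150, 149, 149, 151, 150, 149, 143, 144, 141, 142, 141, 141, 139, 140, 136, 136, 130, 140, 157, 164, 160, 159, 159, 161, 159, 157, 156, 158, 158, 155, 159, 157, 153, 151, 143, 149, 151, 156, 154, 155, 159, 156, 157, 155, 156, 155, 157, 159, 158, 160, 157, 154, 153, 151, 150, 152, 150, 151, 149, 151, 149, 149, 151, 151, 152, 150, 149, 147, 149, 150, 147, 150, 148, 151, 148, 151, 147, 148, 151, 149, 152, 148, 151, 150, 152, 149]
[136, 137, 141, 146, 146, 148, 150, 154, 151, 152, 148, 145, 146, 148, 145, 144, 138, 137, 142, 149, 146, 152, 151, 150, 150, 151, 149, 150, 150, 149, 147, 145, 146, 142, 145, 145, 143, 144, 147, 146, 147, 143, 150, 147, 146, 147, 152, 150, 153, 150, 146, 150, 151, 152, 149, 153, 148, 151, 149, 150, 147, 145, 146, 145, 146, 144, 145, 143, 143, 144, 146, 147, 146, 134, 119, 128, 144, 155, 157, 158, 157, 152, 147, 147, 146, 150, 153, 152, 154, 151, 146, 148, 148, 141, 143]
(-86, -126) [[321.2 222.9]]
(-86, 126) [[235.3 223.6]]
(86, 126) [[235.  165.6]]
(86, -126) [[319.9 164.8]]
```

```bash
python3 -c "
from workcell import ctrl;print(ctrl.close_job())"
```

```text
the job is handed in; nothing more can be done
None
```

The job is handed in but no verdict came back: both stands look fully home in clips 2 and 3, all four flaps were pressed flat in order, and the block is about 3 mm from the carton's centre; I viewed 15 pictures, one over the limit of 14.

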